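# Cock and safe the bottle impact tester

## Robot

A 7-joint arm with a two-finger parallel gripper is mounted at the origin on a cart in front of the work surface, level with it; the furniture and walls round the work are solid. World frame = base frame: x ahead of the robot, y to its left, z up, the work surface at z = 0. Lengths are in mm, angles in rad, forces in N, time in s.
With the tool pointing down it reaches from about 400 to 925 mm from the base axis. Payload 5.6 kg.
Tool frame: the origin (TCP) lies midway between the tips of the shut fingers; the grasp point (between the pads) lies 19 mm behind it; z points along the fingers, y is the direction in which the jaws open and shut (so a half turn about z gives the same grasp; the last joint's range is limited). The gripper opens to 85 mm and grips with 20 to 120 N. Pads are 22 mm wide; open, the fingers measure 114 mm over their backs; the gripper's body (76 mm by 85 mm) begins 54 mm behind the grasp point. The pads swing forward as they close: fully open they stand 13 mm farther back than shut.
Start: joints at [-1.171, 0.468, -0.012, 1.603, 0.006, 1.071, -0.056], TCP at [278.546, 587.3, 231.29] pointing down, gripper open.
Joint ranges: [-2.53, 2.53], [-0.31, 2.02], [-1.57, 1.55], [0.28, 2.44], [-1.29, 4.43], [0.15, 1.84], [-2.92, 2.92]. Speed limits (rad/s): [2.57, 2.57, 3.14, 3.14, 3.14, 3.14, 3.14].

## Interface

Orientations are given as a 3x3 rotation matrix whose columns are the frame's x, y, z axes.
In Python, from station import get_obs, optics, manip gives the robot as it stands.
- The arm moves only by the tool apply_moves, never from a script. Its argument "steps" is a list of rows, each an object of numbers: "wx", "wy", "wz": the turn, a rotation vector about the world's x, y, z in degrees; "tx", "ty", "tz": the shift along the world's x, y, z in m; "fingers": the opening, from -1 (shut) to 1 (fully open). In form: [{"wx": .., "wy": .., "wz": .., "tx": .., "ty": .., "tz": .., "fingers": ..}, ...]. A call has 1 to 8 rows; each row is the pose to reach, as a shift and turn from the pose commanded when the call began; what a row does not reach only later rows make up. A row lasts 1/10 s, in which the tool goes at most 50 mm and 8.59 degrees, less where a joint would pass 70% of its speed; a pose out of reach is approached as far as the arm can. A call with a gripper value outside its range is refused whole. The fingers move at their own pace and stop on an object; "newtons" is the grip in N (left out, the last holds). Time passes only in rows, so rows that repeat a pose let the fingers close. It gives the time, the measured TCP pose, the force and the opening at its end, in the units of the state.
- get_obs(): the state, without advancing time (a new reading comes with each control period).
- optics.read_camera(name): name is "scene" or "side" or "wrist"; returns the picture (384x512x3 uint8, red, green, blue); there is no depth.
- optics.camera_params(name): a dict with "camera_matrix" (3x3 intrinsics, pixels), "position" and "rotation" of the camera in the world; the wrist camera has in their place "hand_eye" (4x4, takes a point from camera to tool coordinates, whose origin is the TCP and whose axes are the flange's). Camera axes: x right, y down, z forward; pixel columns grow to the right and rows downward; lengths in mm; the calibration is good to about 2 mm. A picture is of the moment at which its call begins: read the wrist's pose just before it. camera_params takes no time and is no camera call.
- manip.close_job(): hands the job in, once; it reports no verdict.
The state is a dict: "t": time; "joints": joint angles; "qvel": joint speeds; "effort": joint torques, N m; "eef_pos": TCP position; "tcp_rot": TCP orientation; "ft_force": force on the tool from outside, world axes, zero at the start; "wrist_torque": the same for the moment, N m; "gripper_width": opening from 0.0 (shut) to 1.0 (fully open).
Only numpy, scipy, OpenCV 4.12 (cv2) and the standard library are available. Lean on these libraries where they do the work, as an engineer would, in place of code of your own. Each camera call takes 0.05 s, during which the arm holds its last target.

## Task

Make the bottle impact tester ready for its next bottle: draw its sprung striker arm back by the upright black knob until it has ridden over the catch, ease it forward until it hangs on the hair-trigger catch and let go, without letting the arm snap or fly forward and without straining it against the buffer just behind the catch. Then push the safety bolt fully home, across in front of the cocked arm. Leave the sample bottles standing where they are.

Things in the scene. Friction and masses are not known exactly. Their poses are not given: they have to be found in the camera images.
- tester: Bench impact tester for bottles: fixed low grey plate with cut corners, 295 x 290 mm, top 20 mm up. Origin on the bench under its middle; x runs from the safety bolt (near the robot) to the arm's pivot, y to the V-shaped bottle rest. The striker arm is a steel bar, 44 to 56 mm up, swinging level about a vertical pivot: at rest it points 118 deg anticlockwise of x, cocked roughly along -x.
- tester_pivot (a point): point on the vertical pivot axis of the striker arm, 50 mm above the bench; in the tester's frame 95 mm towards x and 55 mm towards -y. A coil spring and a round steel hub sit round it
- striker (a joint): angle of the striker arm, rad: 0 at rest, growing as it is drawn back (anticlockwise from above). A spring pulls it forward: 3 N at the knob at rest, 9 N cocked, rising 6 N per rad. It hooks on the catch somewhere between 0.92 and 1.25, as the catch happens to be clamped (not told: feel for it), and meets a rubber buffer 0.021 rad (3.3 mm at the knob) further on
- striker_knob (a point): middle of the gripping part of the upright black knob on the arm, 155 mm from the pivot axis, 80 mm above the bench; the knob is round, 18 mm thick (22 mm at its head), from 59 to 101 mm above the bench, on the arm (14 mm wide, top 56 mm up)
- catch_pin (a point): the pin (8 mm thick) under the arm, 95 mm from the pivot. The catch is a flat aluminium box (60 x 85 mm, top 41 mm up, below the arm): a sprung tooth in it lets the pin ride over (1 to 2 N at the knob), then holds it. The firm buffer behind bears 15 N from the pin, which is 9 N at the knob on top of the spring. A small trigger blade sticks out of the box's -y end, 31 mm up: 3 N on it fires the arm
- safety_bolt (a joint): travel of the safety bolt, m: 0 drawn out, 0.030 fully home; it slides along the tester's x and takes 2 to 3 N. Home, its rod lies across in front of the cocked arm; it would block the arm's way if pushed in before
- bolt_knob (a point): middle of the upright steel knob of the safety bolt: round, 14 mm thick, from 58 to 94 mm above the bench, this point 76 mm up; it moves with the bolt towards the tester's x
- amber_vial_mid (a point): centre, half-way up, of a small amber bottle, 42 mm across, 87 mm high, standing loose on the bench left of the tester; leave it
- white_bottle_mid (a point): centre, half-way up, of a small white bottle, 44 mm across, 91 mm high, standing loose left of the tester; leave it
- tall_bottle_mid (a point): centre, half-way up, of a taller white bottle, 50 mm across, 123 mm high, standing loose left of the tester; leave it

How it is judged:
By the outcome, as a careful person would: the job done as asked, in the order asked, and still so for the second after the job is handed in, with the robot touching nothing.
It also fails if it takes over 67 s, if anything falls off the work surface, if the arm or the gripper's body presses on something with over 40 N, if the wrist force passes 120 N, or if a joint passes its speed limit or range.

## Working session

There is one attempt and no reset: what is moved stays moved. The work goes in short steps, Python scripts to look and compute and a tool call to move; the robot and the scene stay as the last step left them, time stands still between calls to the robot, and variables do not carry over. Pictures are saved under pics/ and viewed, and the job is handed in when it is done.

Besides the shell and the picture viewer there is one more tool, called as a command line: name --argument value ..., lists and objects as JSON in quotes. apply_moves: Moves the arm, as the interface text tells. Its arguments: {"type":"object","properties":{"steps":{"type":"array"},"newtons":{"type":"number"}},"required":["steps"]}

```bash
mkdir -p pics; ls; python3 - <<'E'
from station import get_obs, optics, manip
import cv2,numpy as np
np.set_printoptions(precision=3,suppress=True)
o=get_obs()
for k,v in o.items(): print(k,np.array(v).tolist())
for n in("scene","side","wrist"):
    p=optics.camera_params(n)
    print(n,{k:np.array(v).round(4).tolist() for k,v in p.items()})
    im=optics.read_camera(n)
    cv2.imwrite(f"pics/{n}0.png",im[:,:,::-1])
E
```

```text
pics
t 0.0
joints [-1.1709612262334756, 0.4683861841505431, -0.01157006641188069, 1.6036377528742385, 0.005974363766748196, 1.071395320729981, -0.05633474799970679]
qvel [0.0003174788781523442, 0.0012620060091578678, -0.000915783184128957, -0.0016243573616069418, 0.00044495458313739624, 0.00028219985598535607, -0.0007283674690176371]
effort [8.784919373283628e-05, -53.23841571807861, 0.021274410537444055, -25.129398107528687, 0.011284271604381502, 0.008000143279787153, -2.0361873680485587e-05]
eef_pos [278.3592360599822, 586.7567082136337, 230.3266123139965]
tcp_rot [[-0.9034804101540989, 0.4286288745123571, -0.0006606073351604144], [0.4286293675364685, 0.903478881631446, -0.0016660526037529757], [-0.00011727347605676457, -0.0017884015940367974, -0.9999983939320455]]
ft_force [-0.2161714562953605, -0.4530133385927847, -0.056302560355901636]
wrist_torque [-0.011012550164036674, -0.00866579869527292, 0.04237057528913221]
gripper_width 1.0017217295792638
scene {'camera_matrix': [[371.3091, 0.0, 249.2294], [0.0, 371.3091, 190.738], [0.0, 0.0, 1.0]], 'position': [311.7412, -452.403, 644.2754], 'rotation': [[0.895, -0.2856, 0.3426], [-0.4457, -0.6023, 0.6622], [0.0172, -0.7454, -0.6664]]}
side {'camera_matrix': [[388.2105, 0.0, 263.0062], [0.0, 388.2105, 190.299], [0.0, 0.0, 1.0]], 'position': [408.1046, 844.731, 507.5709], 'rotation': [[-0.9717, -0.1148, 0.2062], [-0.236, 0.481, -0.8443], [-0.0023, -0.8692, -0.4945]]}
wrist {'camera_matrix': [[334.4194, 0.0, 249.4377], [0.0, 334.4194, 193.2042], [0.0, 0.0, 1.0]], 'hand_eye': [[-0.0005, -0.9443, -0.329, 85.1633], [1.0, -0.0004, -0.0005, 0.6672], [0.0004, -0.329, 0.9443, -142.0552], [0.0, 0.0, 0.0, 1.0]]}
```

View pics/scene0.png

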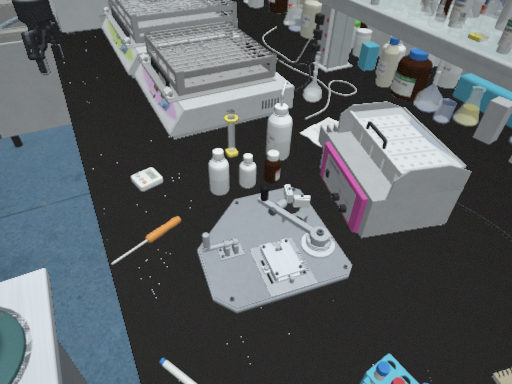

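View pics/side0.png

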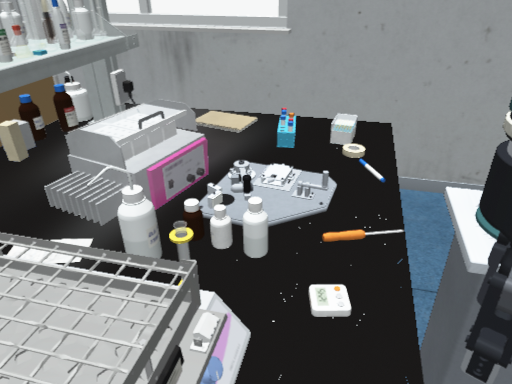

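View pics/wrist0.png

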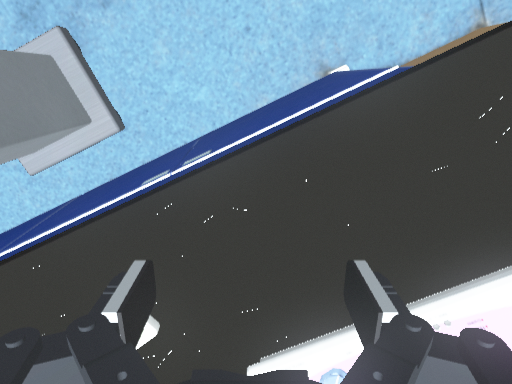

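```bash
python3 - <<'E'
import cv2
a=cv2.imread("pics/scene0.png")[170:320,185:365]; cv2.imwrite("pics/sc_crop.png",cv2.resize(a,None,fx=4.4,fy=4,interpolation=cv2.INTER_CUBIC)[:600])
a=cv2.imread("pics/side0.png")[150:260,170:345]; cv2.imwrite("pics/sd_crop.png",cv2.resize(a,None,fx=4,fy=4,interpolation=cv2.INTER_CUBIC))
E
```

```text
(no output)
```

View pics/sc_crop.png

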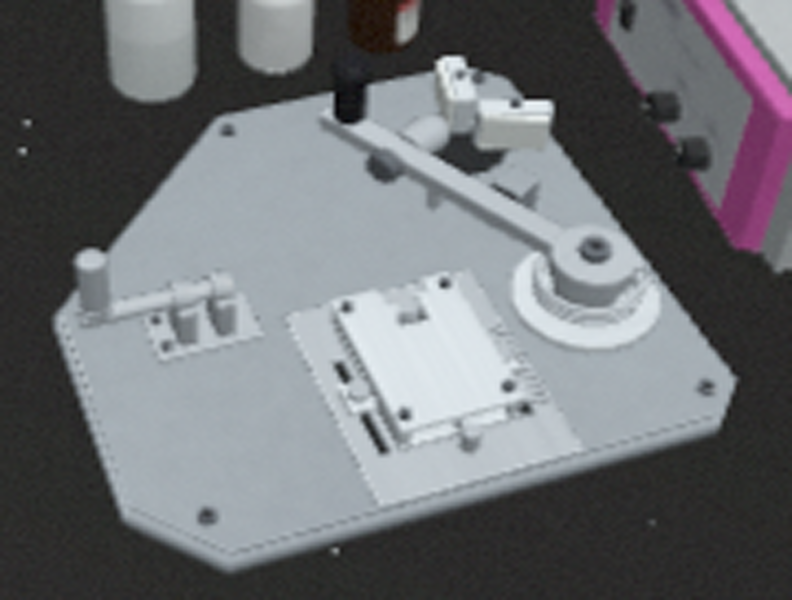

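View pics/sd_crop.png

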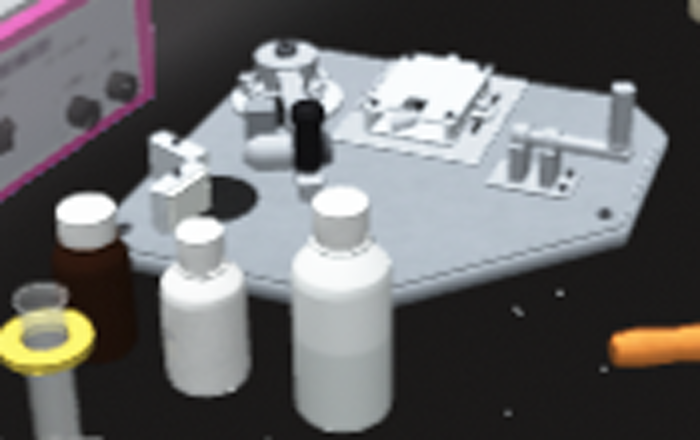

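```bash
cat > h.py <<'E'
import numpy as np,cv2
from station import get_obs, optics, manip
np.set_printoptions(precision=2,suppress=True)
def cam(n,o=None):
    p=optics.camera_params(n);K=np.array(p['camera_matrix'])
    if n!='wrist': return K,np.array(p['rotation']),np.array(p['position'])
    H=np.array(p['hand_eye']);o=o or get_obs();R=np.array(o['tcp_rot'])
    return K,R@H[:3,:3],R@H[:3,3]+np.array(o['eef_pos'])
def ray(c,uv):
    K,R,p=c;d=R@np.linalg.solve(K,[uv[0],uv[1],1.]);return p,d/np.linalg.norm(d)
def onz(c,uv,z):
    p,d=ray(c,uv);return p+d*(z-p[2])/d[2]
def tri(*cu):
    A=np.zeros((3,3));b=np.zeros(3);L=[]
    for c,uv in cu:
        p,d=ray(c,uv);M=np.eye(3)-np.outer(d,d);A+=M;b+=M@p;L.append((p,d))
    X=np.linalg.solve(A,b);return X,[np.linalg.norm((np.eye(3)-np.outer(d,d))@(X-p)) for p,d in L]
def proj(c,X):
    K,R,p=c;q=K@(R.T@(np.asarray(X,float)-p));return q[:2]/q[2]
E
python3 - <<'E'
from h import *
S=cam('scene');D=cam('side')
s=lambda u,v:(185+u/4.4,170+v/4); d=lambda u,v:(170+u/4,150+v/4)
for n,a,b in [('hubnut',s(597,243),d(286,46)),('knobtop',s(350,66),d(307,108)),('knobbot',s(349,118),d(308,172)),('bolttop',s(91,257),d(623,90)),('boltbot',s(95,316),d(623,152))]:
    print(n,*tri((S,a),(D,b)))
P=[onz(S,s(*q),20) for q in[(227,130),(207,516),(706,387),(480,77)]]
print(np.array(P)); print(onz(D,d(605,213),20),onz(D,d(124,229),20))
E
```

```text
hubnut [687.87 -53.28  63.26] [np.float64(1.847461771239888), np.float64(1.8474617712399393)]
knobtop [630.78  90.44  95.86] [np.float64(0.34542317811644085), np.float64(0.34542317811657325)]
knobbot [631.78  90.95  54.32] [np.float64(1.1960680331430427), np.float64(1.1960680331429236)]
bolttop [459.36  17.91  92.01] [np.float64(1.5295204668602052), np.float64(1.5295204668600986)]
boltbot [457.03  15.95  49.65] [np.float64(2.3073311905054714), np.float64(2.3073311905053804)]
[[ 585.73  142.68   20.  ]
 [ 465.54  -94.43   20.  ]
 [ 707.29 -127.9    20.  ]
 [ 738.32  124.15   20.  ]]
[460.8   40.85  20.  ] [734.71 124.85  20.  ]
```

```bash
python3 - <<'E'
from h import *
S=cam('scene');D=cam('side')
for n,a,b in [('tallcap',(218,152),(255.5,203)),('whitecap',(247.5,156),(220.5,209)),('ambercap',(273,154),(191,204)),('wash',(281,106),(132,193)),('vial stand',(231,120),(181,236)),('pinkbox near corner', (331,145),(207,141))]:
    print(n,*tri((S,a),(D,b)))
print('pinkbase',onz(S,(360,227),0),onz(S,(322,170),0))
E
```

```text
tallcap [575.28 228.04 117.01] [np.float64(1.7563284670891837), np.float64(1.7563284670891925)]
whitecap [650.87 219.6   87.  ] [np.float64(1.6094145939404907), np.float64(1.609414593940584)]
ambercap [719.21 207.61  81.  ] [np.float64(0.19412436029562533), np.float64(0.19412436029555674)]
wash [789.98 301.81 152.66] [np.float64(2.1433386584811607), np.float64(2.1433386584813903)]
vial stand [670.34 356.93 112.72] [np.float64(1.0596541568853741), np.float64(1.0596541568854891)]
pinkbox near corner [751.65  54.28 175.49] [np.float64(22.730599033591), np.float64(22.730599033590888)]
pinkbase [822.32 -39.52   0.  ] [865.38 178.51   0.  ]
```

apply_moves --steps '[{"tz": 0.03}, {"tx": 0.03, "ty": -0.04, "tz": 0.03, "wz": -5}, {"tx": 0.06, "ty": -0.08, "tz": 0.03, "wz": -11}, {"tx": 0.09, "ty": -0.12, "tz": 0.03, "wz": -16}, {"tx": 0.12, "ty": -0.16, "tz": 0.03, "wz": -22}, {"tx": 0.15, "ty": -0.2, "tz": 0.03, "wz": -27}, {"tx": 0.18, "ty": -0.24, "tz": 0.03, "wz": -33}, {"tx": 0.21, "ty": -0.28, "tz": 0.03, "wz": -38}]'

```text
validation failed for argument at $.st...
```

apply_moves --steps '[{"tx": 0.03, "ty": -0.04, "wz": -2}, {"tx": 0.06, "ty": -0.08, "wz": -5}, {"tx": 0.09, "ty": -0.13, "wz": -5}, {"tx": 0.12, "ty": -0.18, "wz": -5}, {"tx": 0.142, "ty": -0.217, "wz": -5, "fingers": 0.2}, {"tx": 0.142, "ty": -0.217, "wz": -5, "fingers": 0.2}, {"tx": 0.142, "ty": -0.217, "wz": -5, "fingers": 0.2}, {"tx": 0.142, "ty": -0.217, "wz": -5, "fingers": 0.2}]'

```text
validation failed for argument at $.st...
```

```bash
python3 - <<'E'
from h import *
o=get_obs(); im=optics.read_camera('wrist'); cv2.imwrite('pics/w1.png',cv2.resize(im[:,:,::-1],None,fx=1.5,fy=1.5,interpolation=cv2.INTER_CUBIC))
import json; json.dump({k:np.array(v).tolist() for k,v in o.items()},open('w1.json','w'))
print(o['t'],o['joints'],o['eef_pos'],o['gripper_width']); print(np.array(o['tcp_rot']))
E
```

```text
0.15 [-1.17  0.47 -0.01  1.6   0.01  1.07 -0.06] [278.37 586.88 230.51] 1.0002878350646611
[[-0.9   0.43 -0.  ]
 [ 0.43  0.9  -0.  ]
 [-0.   -0.   -1.  ]]
```

View pics/w1.png

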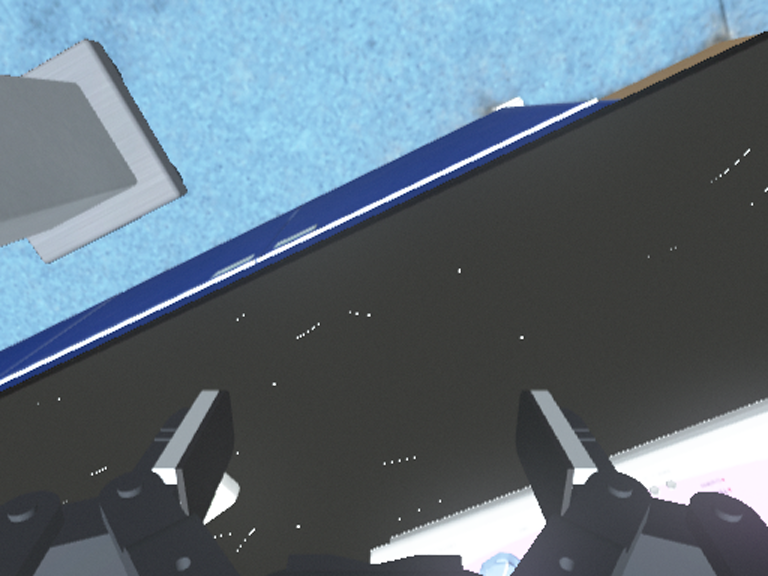

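apply_moves --steps '[{"wx": 0, "wy": 0, "wz": 0, "tx": 0, "ty": 0, "tz": 0.03, "fingers": 1}, {"wx": 0, "wy": 0, "wz": -5, "tx": 0.03, "ty": -0.04, "tz": 0.03, "fingers": 1}, {"wx": 0, "wy": 0, "wz": -11, "tx": 0.06, "ty": -0.08, "tz": 0.03, "fingers": 1}, {"wx": 0, "wy": 0, "wz": -16, "tx": 0.09, "ty": -0.12, "tz": 0.03, "fingers": 1}, {"wx": 0, "wy": 0, "wz": -22, "tx": 0.12, "ty": -0.16, "tz": 0.03, "fingers": 1}, {"wx": 0, "wy": 0, "wz": -27, "tx": 0.15, "ty": -0.2, "tz": 0.03, "fingers": 1}, {"wx": 0, "wy": 0, "wz": -33, "tx": 0.18, "ty": -0.24, "tz": 0.03, "fingers": 0.2}, {"wx": 0, "wy": 0, "wz": -38, "tx": 0.21, "ty": -0.28, "tz": 0.03, "fingers": 0.2}]'

```text
t: 1.0
eef_pos: [489.4, 305.5, 261.4]
tcp_rot: [[-0.445, 0.896, 0.0], [0.896, 0.445, 0.0], [0.0, 0.0, -1.0]]
ft_force: [0.2, -1.0, 0.6]
gripper_width: 0.693
```

apply_moves --steps '[{"wx": 0, "wy": 0, "wz": -2, "tx": 0.03, "ty": -0.04, "tz": 0, "fingers": 0.2}, {"wx": 0, "wy": 0, "wz": -5, "tx": 0.06, "ty": -0.08, "tz": 0, "fingers": 0.2}, {"wx": 0, "wy": 0, "wz": -5, "tx": 0.09, "ty": -0.13, "tz": 0, "fingers": 0.2}, {"wx": 0, "wy": 0, "wz": -5, "tx": 0.12, "ty": -0.18, "tz": 0, "fingers": 0.2}, {"wx": 0, "wy": 0, "wz": -5, "tx": 0.141, "ty": -0.215, "tz": 0, "fingers": 0.2}, {"wx": 0, "wy": 0, "wz": -5, "tx": 0.141, "ty": -0.215, "tz": 0, "fingers": 0.2}, {"wx": 0, "wy": 0, "wz": -5, "tx": 0.141, "ty": -0.215, "tz": 0, "fingers": 0.2}]'

```text
t: 1.7
eef_pos: [630.1, 89.7, 260.9]
tcp_rot: [[-0.364, 0.931, -0.0], [0.931, 0.364, -0.001], [-0.001, -0.001, -1.0]]
ft_force: [-0.7, -0.5, 0.9]
gripper_width: 0.596
```

```bash
python3 - <<'E'
from h import *
o=get_obs(); im=optics.read_camera('wrist'); cv2.imwrite('pics/w2.png',cv2.resize(im[:,:,::-1],None,fx=1.5,fy=1.5,interpolation=cv2.INTER_CUBIC))
import json; json.dump({k:np.array(v).tolist() for k,v in o.items()},open('w2.json','w'))
print(o['t'],o['joints'],o['eef_pos'],o['gripper_width'],o['ft_force']); print(np.array(o['tcp_rot']))
E
```

```text
1.7 [-0.45  0.42  0.35  1.63 -0.16  1.12  0.31] [630.07  89.65 260.9 ] 0.5964834059091896 [-0.67 -0.48  0.91]
[[-0.36  0.93 -0.  ]
 [ 0.93  0.36 -0.  ]
 [-0.   -0.   -1.  ]]
```

View pics/w2.png

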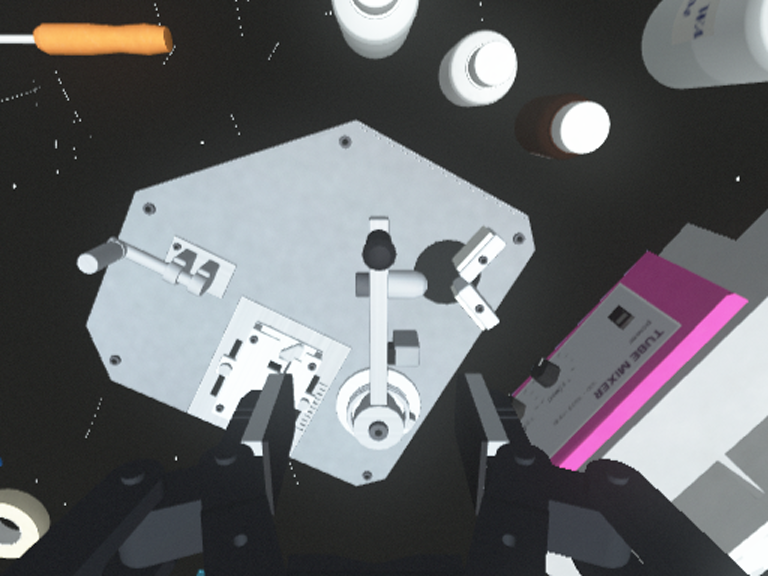

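```bash
python3 - <<'E'
from h import *
import json
o=json.load(open('w2.json'));W=cam('wrist',o);S=cam('scene');D=cam('side')
w=lambda u,v:(u/1.5,v/1.5); s=lambda u,v:(185+u/4.4,170+v/4); d=lambda u,v:(170+u/4,150+v/4)
print('hub',tri((W,w(378,431)),(S,s(597,243)),(D,d(286,46))))
print('knobtop',tri((W,w(378,241)),(S,s(350,64)),(D,d(307,106))), onz(W,w(378,241),100))
print('bolttop',tri((W,w(89,262)),(S,s(91,257)),(D,d(623,90))),onz(W,w(89,262),94))
P=np.array([onz(W,w(*q),20) for q in[(345,142),(519,239),(367,476),(115,360),(149,209)]]);print(P)
print('arm end',onz(W,w(378,218),56),'arm base',onz(W,w(378,400),56))
print('TCP proj',proj(W,o['eef_pos'])*1.5)
E
```

```text
hub (array([688.23, -52.35,  62.74]), [np.float64(1.1328006605511163), np.float64(1.8978966541056665), np.float64(2.1215678998241745)])
knobtop (array([630.14,  95.92,  96.4 ]), [np.float64(4.972560689235638), np.float64(4.025548017109191), np.float64(3.2414517275742565)]) [628.12 101.56 100.  ]
bolttop (array([459.68,  18.39,  91.61]), [np.float64(0.7393607029676146), np.float64(1.3280146991475328), np.float64(1.8450194029376972)]) [461.45  20.07  94.  ]
[[ 586.    143.99   20.  ]
 [ 737.72  125.18   20.  ]
 [ 708.16 -128.21   20.  ]
 [ 465.44  -94.24   20.  ]
 [ 463.28   43.15   20.  ]]
arm end [626.3  106.99  56.  ] arm base [679.65 -28.56  56.  ]
TCP proj [373.5  394.95]
```

```bash
python3 - <<'E'
from h import *
import json
o=json.load(open('w2.json'));W=cam('wrist',o)
im=cv2.imread('pics/w2.png');a=im[190:300,320:440];cv2.imwrite('pics/w2c.png',cv2.resize(a,None,fx=5,fy=5))
m=(im[190:300,320:440].max(2)<60).astype(np.uint8);n,l,st,c=cv2.connectedComponentsWithStats(m);print(st[st[:,4]>100],c[st[:,4]>100])
for X in [(630.9,90.4,101),(630.9,90.4,80),(630.9,90.4,59)]: print(proj(W,X)*1.5)
for v in (250,254): print(onz(W,(378/1.5,v/1.5),101))
E
```

```text
[[    0     0   120   110 12941]
 [   44    40    28    37   235]] [[59.52 54.56]
 [56.51 49.17]]
[375.61 259.22]
[375.54 250.61]
[375.47 242.96]
[630.12  96.46 101.  ]
[631.06  94.08 101.  ]
```

View pics/w2c.png

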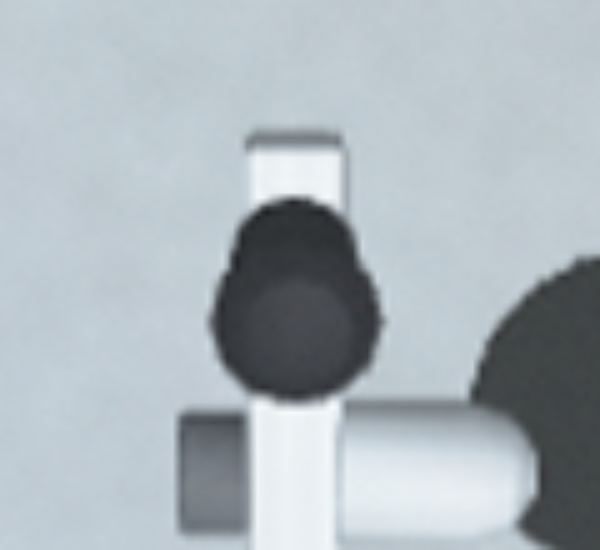

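apply_moves --steps '[{"wx": 0, "wy": 0, "wz": 0, "tx": 0.001, "ty": 0.002, "tz": -0.04, "fingers": 0.2}, {"wx": 0, "wy": 0, "wz": 0, "tx": 0.001, "ty": 0.002, "tz": -0.08, "fingers": 0.2}, {"wx": 0, "wy": 0, "wz": 0, "tx": 0.001, "ty": 0.002, "tz": -0.12, "fingers": 0.2}, {"wx": 0, "wy": 0, "wz": 0, "tx": 0.001, "ty": 0.002, "tz": -0.15, "fingers": 0.2}, {"wx": 0, "wy": 0, "wz": 0, "tx": 0.001, "ty": 0.002, "tz": -0.17, "fingers": 0.2}, {"wx": 0, "wy": 0, "wz": 0, "tx": 0.001, "ty": 0.002, "tz": -0.185, "fingers": 0.2}, {"wx": 0, "wy": 0, "wz": 0, "tx": 0.001, "ty": 0.002, "tz": -0.199, "fingers": 0.2}, {"wx": 0, "wy": 0, "wz": 0, "tx": 0.001, "ty": 0.002, "tz": -0.199, "fingers": 0.2}]'

```text
t: 2.55
eef_pos: [629.2, 95.3, 60.7]
tcp_rot: [[-0.37, 0.929, -0.003], [0.929, 0.37, -0.0], [0.001, -0.003, -1.0]]
ft_force: [0.0, -0.7, 0.6]
gripper_width: 0.599
```

```bash
cat > snap.py <<'E'
import sys
from h import *
o=get_obs()
for n in sys.argv[2:]:
    im=optics.read_camera(n); f=sys.argv[1]
    cv2.imwrite(f'pics/{f}_{n}.png',cv2.resize(im[:,:,::-1],None,fx=1.5,fy=1.5,interpolation=cv2.INTER_CUBIC))
print(o['t'],np.array(o['joints']),np.array(o['eef_pos']),o['gripper_width'],np.array(o['ft_force']),np.array(o['wrist_torque']))
E
python3 snap.py g1 wrist
```

```text
2.55 [-0.4   0.66  0.28  1.76 -0.25  0.76  0.38] [629.23  95.35  60.71] 0.5985931466594953 [ 0.02 -0.73  0.62] [ 0.01  0.   -0.03]
```

View pics/g1_wrist.png

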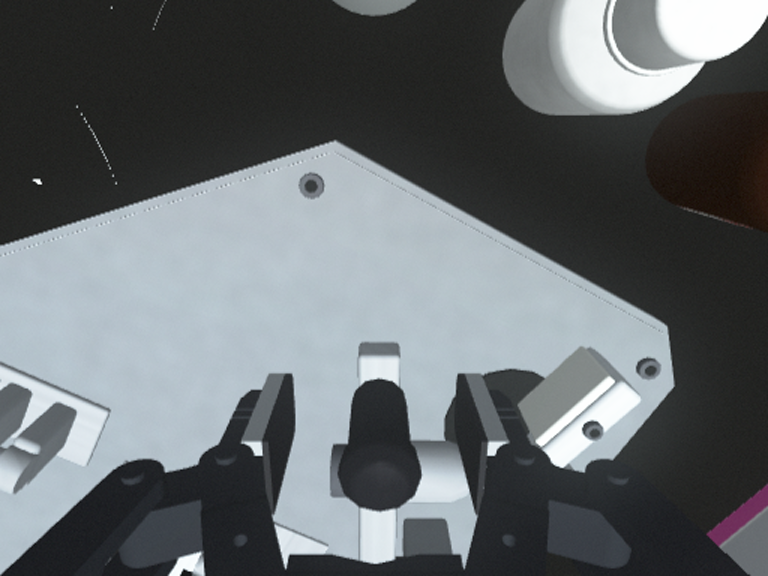

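apply_moves --steps '[{"wx": 0, "wy": 0, "wz": 0, "tx": 0, "ty": 0, "tz": 0, "fingers": -0.5}, {"wx": 0, "wy": 0, "wz": 0, "tx": 0, "ty": 0, "tz": 0, "fingers": -1}, {"wx": 0, "wy": 0, "wz": 0, "tx": 0, "ty": 0, "tz": 0, "fingers": -1}, {"wx": 0, "wy": 0, "wz": 0, "tx": 0, "ty": 0, "tz": 0, "fingers": -1}, {"wx": 0, "wy": 0, "wz": 0, "tx": 0, "ty": 0, "tz": 0, "fingers": -1}, {"wx": 0, "wy": 0, "wz": 0, "tx": 0, "ty": 0, "tz": 0, "fingers": -1}]' --newtons 40

```text
t: 3.2
eef_pos: [631.2, 94.4, 63.6]
tcp_rot: [[-0.368, 0.93, 0.002], [0.93, 0.368, 0.001], [-0.0, 0.002, -1.0]]
ft_force: [-1.8, 0.4, 6.5]
gripper_width: 0.233
```

```bash
python3 snap.py g2 wrist
```

```text
3.2 [-0.4   0.66  0.28  1.76 -0.25  0.76  0.38] [631.25  94.39  63.58] 0.23293515779037283 [-1.82  0.41  6.5 ] [-0.03  0.3   0.05]
```

View pics/g2_wrist.png

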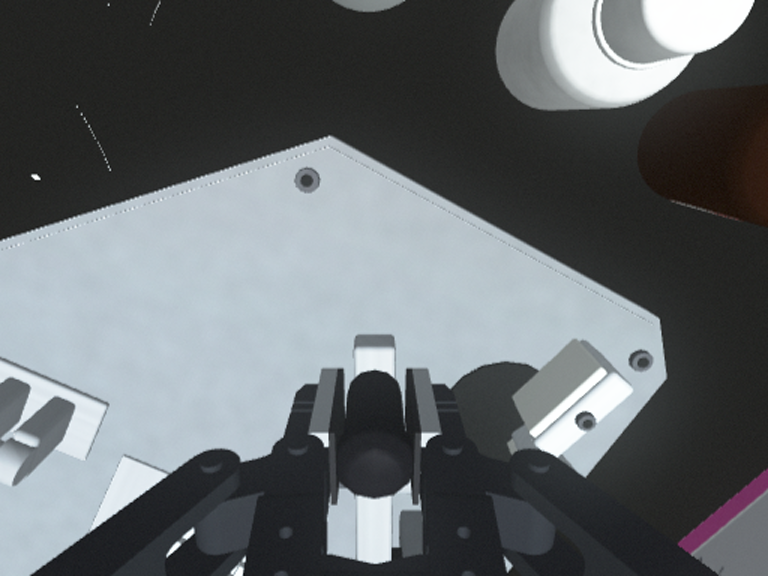

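apply_moves --steps '[{"wx": 0, "wy": 0, "wz": 0, "tx": 0, "ty": 0, "tz": 0.001, "fingers": -1}, {"wx": 0, "wy": 0, "wz": 0, "tx": 0, "ty": 0, "tz": 0.002, "fingers": -1}, {"wx": 0, "wy": 0, "wz": 0, "tx": 0, "ty": 0, "tz": 0.002, "fingers": -1}, {"wx": 0, "wy": 0, "wz": 0, "tx": 0, "ty": 0, "tz": 0.002, "fingers": -1}]'

```text
t: 3.65
eef_pos: [630.7, 94.2, 63.8]
tcp_rot: [[-0.369, 0.93, 0.0], [0.93, 0.369, -0.0], [-0.0, 0.0, -1.0]]
ft_force: [2.6, 0.3, -5.4]
gripper_width: 0.23
```

```bash
python3 snap.py g3
```

```text
3.65 [-0.4   0.66  0.28  1.76 -0.25  0.76  0.38] [630.67  94.2   63.81] 0.2303405817614939 [ 2.63  0.29 -5.4 ] [ 0.03 -0.68  0.06]
```

```bash
python3 - <<'E'
from h import *
import json
o=json.load(open('w2.json'));W=cam('wrist',o);S=cam('scene');w=lambda u,v:(u/1.5,v/1.5); s=lambda u,v:(185+u/4.4,170+v/4)
C=np.array([688.2,-52.4])
def rep(n,X):
    r=X[:2]-C;print(n,X,'r %.1f th %.3f'%(np.hypot(*r),np.radians((np.degrees(np.arctan2(r[1],r[0]))-111.5)%360)))
rep('notch s',onz(S,s(412,312),41)); rep('notch w',onz(W,w(293,352),41))
for q in [(347,306),(445,283),(508,385),(404,413)]: rep('screw',onz(S,s(*q),41))
c=np.degrees
im=cv2.imread('pics/w2.png');cv2.imwrite('pics/w2d.png',cv2.resize(im[290:440,180:360],None,fx=4,fy=4,interpolation=cv2.INTER_CUBIC))
for th0,ths in [(0,(3,6,9,12,15,18,21,24)),(24,(27,30,33,36,39,41,43,45)),]:
    P=lambda t:157.6*np.array([np.cos(np.radians(111.5+t)),np.sin(np.radians(111.5+t))])
    for t in ths: print(t-th0,((P(t)-P(th0))/1000).round(4))
E
```

```text
notch s [597.49 -39.37  41.  ] r 91.6 th 1.053
notch w [603.78 -20.92  41.  ] r 90.1 th 0.839
screw [571.62 -22.49  41.  ] r 120.4 th 0.944
screw [621.71 -29.15  41.  ] r 70.4 th 0.859
screw [613.53 -98.68  41.  ] r 87.8 th 1.750
screw [562.74 -92.77  41.  ] r 131.8 th 1.507
3 [-0.01 -0.  ]
6 [-0.01 -0.01]
9 [-0.02 -0.01]
12 [-0.03 -0.02]
15 [-0.04 -0.02]
18 [-0.04 -0.03]
21 [-0.05 -0.03]
24 [-0.05 -0.04]
3 [-0.01 -0.01]
6 [-0.01 -0.01]
9 [-0.02 -0.02]
12 [-0.02 -0.03]
15 [-0.02 -0.03]
17 [-0.03 -0.04]
19 [-0.03 -0.04]
21 [-0.03 -0.05]
```

View pics/w2d.png

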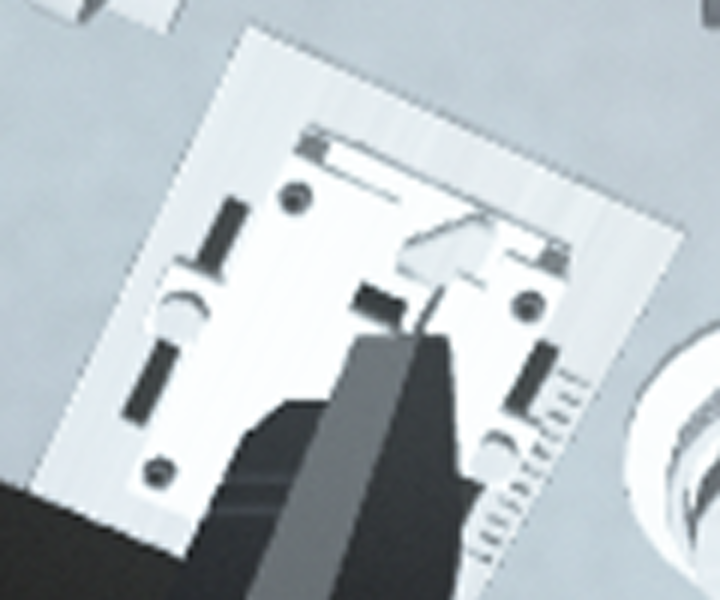

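```bash
python3 - <<'E'
from h import *
import json
o=json.load(open('w2.json'));W=cam('wrist',o);S=cam('scene');w=lambda u,v:((180+u/4)/1.5,(290+v/4)/1.5); s=lambda u,v:(185+u/4.4,170+v/4)
C=np.array([688.2,-52.4])
def rep(n,X):
    r=X[:2]-C;print(n,X,'r %.1f th %.3f'%(np.hypot(*r),np.radians((np.degrees(np.arctan2(r[1],r[0]))-111.5)%360)))
for q in [(490,215),(400,265),(470,290),(355,300),(405,315),(365,283),(410,300),(430,300),(310,130),(565,250)]:
    for z in (41,):rep(q,onz(W,w(*q),z))
im=cv2.imread('pics/scene0.png');cv2.imwrite('pics/s0d.png',cv2.resize(im[228:285,250:320],None,fx=9,fy=9,interpolation=cv2.INTER_CUBIC))
P=lambda t:157.6*np.array([np.cos(np.radians(111.5+t)),np.sin(np.radians(111.5+t))])
for th0,ths in [(0,(3,6,9,12,15,18,21,24)),(24,(27,30,33,36,39,41,43,45))]:
    for t in ths: print(t-th0,*['%.4f'%v for v in (P(t)-P(th0))/1000])
E
```

```text
(490, 215) [608.53 -11.27  41.  ] r 89.7 th 0.719
(400, 265) [595.27 -28.3   41.  ] r 96.0 th 0.942
(470, 290) [610.1 -28.5  41. ] r 81.7 th 0.899
(355, 300) [589.21 -39.08  41.  ] r 99.9 th 1.062
(405, 315) [599.65 -38.64  41.  ] r 89.6 th 1.041
(365, 283) [589.94 -34.69  41.  ] r 99.8 th 1.017
(410, 300) [599.54 -35.04  41.  ] r 90.3 th 1.002
(430, 300) [603.3  -33.57  41.  ] r 87.0 th 0.977
(310, 130) [569.9   -6.74  41.  ] r 126.8 th 0.827
(565, 250) [624.95 -13.12  41.  ] r 74.5 th 0.640
3 -0.0076 -0.0032
6 -0.0150 -0.0068
9 -0.0222 -0.0108
12 -0.0292 -0.0152
15 -0.0360 -0.0199
18 -0.0425 -0.0250
21 -0.0487 -0.0304
24 -0.0546 -0.0362
3 -0.0056 -0.0060
6 -0.0109 -0.0124
9 -0.0159 -0.0189
12 -0.0205 -0.0258
15 -0.0248 -0.0329
17 -0.0274 -0.0377
19 -0.0298 -0.0426
21 -0.0321 -0.0476
```

View pics/s0d.png

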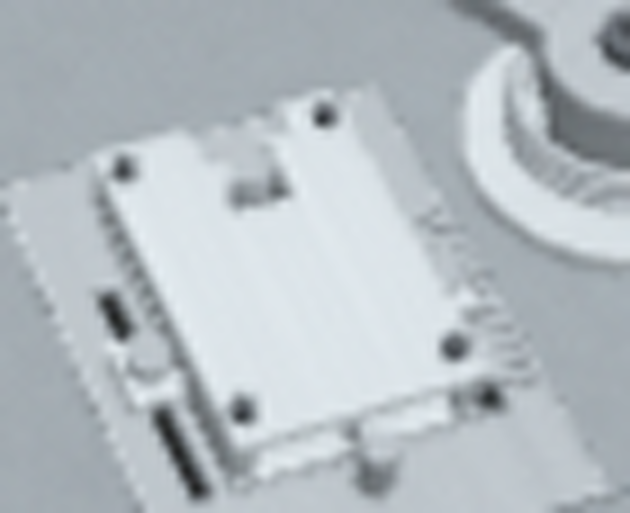

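apply_moves --steps '[{"wx": 0, "wy": 0, "wz": 0, "tx": 0, "ty": 0, "tz": -0.001, "fingers": -1}, {"wx": 0, "wy": 0, "wz": 3, "tx": -0.0076, "ty": -0.0032, "tz": -0.001, "fingers": -1}, {"wx": 0, "wy": 0, "wz": 6, "tx": -0.015, "ty": -0.0068, "tz": -0.001, "fingers": -1}, {"wx": 0, "wy": 0, "wz": 9, "tx": -0.0222, "ty": -0.0108, "tz": -0.001, "fingers": -1}, {"wx": 0, "wy": 0, "wz": 12, "tx": -0.0292, "ty": -0.0152, "tz": -0.001, "fingers": -1}, {"wx": 0, "wy": 0, "wz": 15, "tx": -0.036, "ty": -0.0199, "tz": -0.001, "fingers": -1}, {"wx": 0, "wy": 0, "wz": 15, "tx": -0.036, "ty": -0.0199, "tz": -0.001, "fingers": -1}, {"wx": 0, "wy": 0, "wz": 15, "tx": -0.036, "ty": -0.0199, "tz": -0.001, "fingers": -1}]' --newtons 30

```text
t: 4.45
eef_pos: [595.5, 74.8, 63.7]
tcp_rot: [[-0.596, 0.803, 0.002], [0.803, 0.596, 0.001], [-0.001, 0.002, -1.0]]
ft_force: [3.5, 0.2, -2.7]
gripper_width: 0.231
```

```bash
cat > st.py <<'E'
from h import *
o=get_obs();C=np.array([688.2,-52.4]);r=np.array(o['eef_pos'])[:2]-C
th=np.degrees(np.arctan2(r[1],r[0]))%360-111.5
R=np.array(o['tcp_rot']);yaw=np.degrees(np.arctan2(R[1,0],R[0,0]))%360-111.5
u=r/np.hypot(*r);t=np.array([-u[1],u[0]]);f=np.array(o['ft_force'])
print('t %.2f th %.2f yaw %.2f r %.1f z %.1f Ftan %.1f Frad %.1f Fz %.1f w %.3f Mz %.2f'%(o['t'],th,yaw,np.hypot(*r),o['eef_pos'][2],f[:2]@t,f[:2]@u,f[2],o['gripper_width'],o['wrist_torque'][2]),r)
E
python3 st.py
```

```text
t 4.45 th 14.57 yaw 15.05 r 157.4 z 63.7 Ftan -3.0 Frad -1.9 Fz -2.7 w 0.231 Mz -0.01 [-92.66 127.2 ]
```

```bash
cat > arc.py <<'E'
import sys,numpy as np
a=[float(x) for x in sys.argv[1:]]
P=lambda t:157.6*np.array([np.cos(np.radians(111.5+t)),np.sin(np.radians(111.5+t))])
for t in a[1:]: print('%.2f'%(t-a[0]),*['%.4f'%v for v in (P(t)-P(a[0]))/1000])
E
python3 arc.py 15 18 21 24 27 30 32 34; python3 arc.py 34 36 38 40 42 44 46 47
```

```text
3.00 -0.0065 -0.0051
6.00 -0.0127 -0.0105
9.00 -0.0187 -0.0162
12.00 -0.0243 -0.0223
15.00 -0.0296 -0.0286
17.00 -0.0329 -0.0329
19.00 -0.0361 -0.0374
2.00 -0.0030 -0.0046
4.00 -0.0059 -0.0093
6.00 -0.0086 -0.0141
8.00 -0.0112 -0.0189
10.00 -0.0135 -0.0239
12.00 -0.0157 -0.0290
13.00 -0.0168 -0.0315
```

apply_moves --steps '[{"wx": 0, "wy": 0, "wz": 3, "tx": -0.0065, "ty": -0.0051, "tz": 0, "fingers": -1}, {"wx": 0, "wy": 0, "wz": 6, "tx": -0.0127, "ty": -0.0105, "tz": 0, "fingers": -1}, {"wx": 0, "wy": 0, "wz": 9, "tx": -0.0187, "ty": -0.0162, "tz": 0, "fingers": -1}, {"wx": 0, "wy": 0, "wz": 12, "tx": -0.0243, "ty": -0.0223, "tz": 0, "fingers": -1}, {"wx": 0, "wy": 0, "wz": 15, "tx": -0.0296, "ty": -0.0286, "tz": 0, "fingers": -1}, {"wx": 0, "wy": 0, "wz": 17, "tx": -0.0329, "ty": -0.0329, "tz": 0, "fingers": -1}, {"wx": 0, "wy": 0, "wz": 19, "tx": -0.0361, "ty": -0.0374, "tz": 0, "fingers": -1}]'

```text
t: 5.15
eef_pos: [559.7, 38.3, 63.7]
tcp_rot: [[-0.826, 0.564, 0.002], [0.564, 0.826, 0.001], [-0.001, 0.003, -1.0]]
ft_force: [5.5, 3.2, -4.3]
gripper_width: 0.227
```

```bash
python3 st.py
```

```text
t 5.15 th 33.28 yaw 34.18 r 157.2 z 63.7 Ftan -5.7 Frad -2.6 Fz -4.3 w 0.227 Mz -0.09 [-128.46   90.68]
```

apply_moves --steps '[{"wx": 0, "wy": 0, "wz": 2, "tx": -0.003, "ty": -0.0046, "tz": 0, "fingers": -1}, {"wx": 0, "wy": 0, "wz": 4, "tx": -0.0059, "ty": -0.0093, "tz": 0, "fingers": -1}, {"wx": 0, "wy": 0, "wz": 6, "tx": -0.0086, "ty": -0.0141, "tz": 0, "fingers": -1}, {"wx": 0, "wy": 0, "wz": 8, "tx": -0.0112, "ty": -0.0189, "tz": 0, "fingers": -1}, {"wx": 0, "wy": 0, "wz": 10, "tx": -0.0135, "ty": -0.0239, "tz": 0, "fingers": -1}, {"wx": 0, "wy": 0, "wz": 12, "tx": -0.0157, "ty": -0.029, "tz": 0, "fingers": -1}, {"wx": 0, "wy": 0, "wz": 13, "tx": -0.0168, "ty": -0.0315, "tz": 0, "fingers": -1}, {"wx": 0, "wy": 0, "wz": 13, "tx": -0.0168, "ty": -0.0315, "tz": 0, "fingers": -1}]'

```text
t: 5.95
eef_pos: [542.8, 7.3, 63.7]
tcp_rot: [[-0.931, 0.365, 0.002], [0.365, 0.931, 0.002], [-0.001, 0.003, -1.0]]
ft_force: [4.6, 5.1, -3.4]
gripper_width: 0.23
```

```bash
python3 st.py; python3 snap.py c1 wrist side scene; python3 arc.py 47 47.5 48 48.5 49 49.5 50 50.5 51
```

```text
t 5.95 th 46.17 yaw 47.11 r 157.1 z 63.7 Ftan -6.4 Frad -2.3 Fz -3.4 w 0.230 Mz -0.17 [-145.36   59.7 ]
5.95 [-0.13  0.52  0.07  1.98 -0.06  0.63  1.18] [542.84   7.3   63.71] 0.22952661830891258 [ 4.57  5.08 -3.36] [ 1.06 -0.85 -0.17]
0.50 -0.0005 -0.0013
1.00 -0.0010 -0.0026
1.50 -0.0015 -0.0039
2.00 -0.0019 -0.0052
2.50 -0.0024 -0.0065
3.00 -0.0028 -0.0078
3.50 -0.0033 -0.0091
4.00 -0.0037 -0.0104
```

View pics/c1_wrist.png

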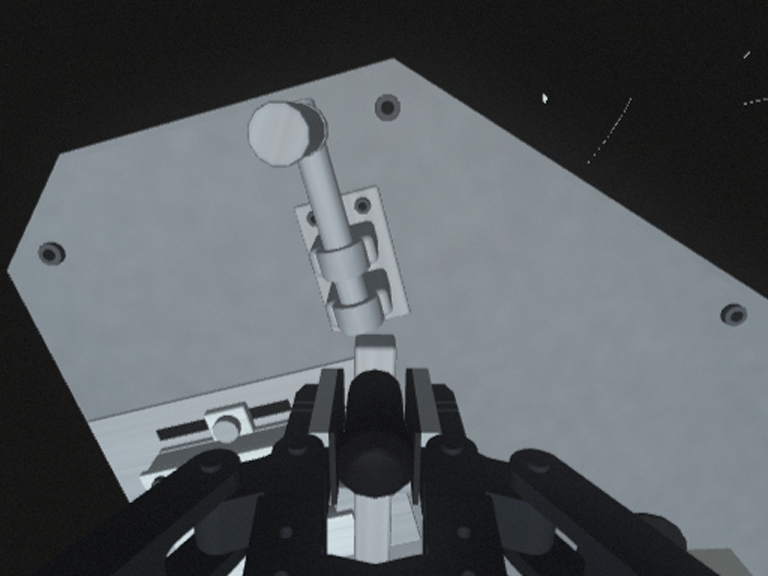

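View pics/c1_scene.png

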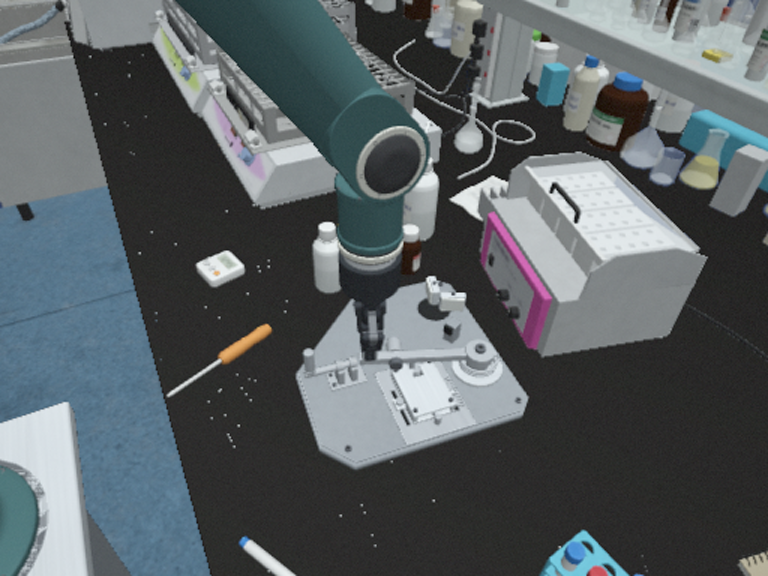

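apply_moves --steps '[{"wx": 0, "wy": 0, "wz": 1, "tx": -0.001, "ty": -0.0026, "tz": 0, "fingers": -1}, {"wx": 0, "wy": 0, "wz": 2, "tx": -0.0019, "ty": -0.0052, "tz": 0, "fingers": -1}, {"wx": 0, "wy": 0, "wz": 2, "tx": -0.0019, "ty": -0.0052, "tz": 0, "fingers": -1}, {"wx": 0, "wy": 0, "wz": 2, "tx": -0.0019, "ty": -0.0052, "tz": 0, "fingers": -1}]'

```text
t: 6.5
eef_pos: [541.0, 2.7, 63.7]
tcp_rot: [[-0.943, 0.332, 0.002], [0.332, 0.943, 0.002], [-0.001, 0.003, -1.0]]
ft_force: [4.8, 5.2, -3.1]
gripper_width: 0.233
```

```bash
python3 st.py;python3 arc.py 49 49.5 50 50.5; python3 arc.py 50 50.5 51;  python3 arc.py 52 52.5 53
```

```text
t 6.50 th 47.99 yaw 49.13 r 157.2 z 63.7 Ftan -6.5 Frad -2.7 Fz -3.1 w 0.233 Mz -0.13 [-147.2    55.08]
0.50 -0.0005 -0.0013
1.00 -0.0009 -0.0026
1.50 -0.0013 -0.0039
0.50 -0.0004 -0.0013
1.00 -0.0008 -0.0026
0.50 -0.0004 -0.0013
1.00 -0.0008 -0.0026
```

apply_moves --steps '[{"wx": 0, "wy": 0, "wz": 0.5, "tx": -0.0005, "ty": -0.0013, "tz": 0, "fingers": -1}, {"wx": 0, "wy": 0, "wz": 1, "tx": -0.0009, "ty": -0.0026, "tz": 0, "fingers": -1}, {"wx": 0, "wy": 0, "wz": 1, "tx": -0.0009, "ty": -0.0026, "tz": 0, "fingers": -1}]'

```text
t: 6.8
eef_pos: [540.2, 0.3, 63.7]
tcp_rot: [[-0.949, 0.315, 0.002], [0.315, 0.949, 0.003], [-0.001, 0.003, -1.0]]
ft_force: [4.6, 6.1, -3.4]
gripper_width: 0.232
```

```bash
python3 st.py
```

```text
t 6.80 th 48.89 yaw 50.15 r 157.2 z 63.7 Ftan -7.3 Frad -2.3 Fz -3.4 w 0.232 Mz -0.22 [-148.05   52.75]
```

apply_moves --steps '[{"wx": 0, "wy": 0, "wz": 0.5, "tx": -0.0004, "ty": -0.0013, "tz": 0, "fingers": -1}, {"wx": 0, "wy": 0, "wz": 1, "tx": -0.0008, "ty": -0.0026, "tz": 0, "fingers": -1}, {"wx": 0, "wy": 0, "wz": 1, "tx": -0.0008, "ty": -0.0026, "tz": 0, "fingers": -1}]'

```text
t: 7.1
eef_pos: [539.3, -2.1, 63.7]
tcp_rot: [[-0.955, 0.298, 0.002], [0.298, 0.954, 0.003], [-0.001, 0.003, -1.0]]
ft_force: [3.5, 7.2, -3.3]
gripper_width: 0.231
```

```bash
python3 st.py
```

```text
t 7.10 th 49.84 yaw 51.15 r 157.2 z 63.7 Ftan -7.9 Frad -1.0 Fz -3.3 w 0.231 Mz -0.18 [-148.92   50.28]
```

apply_moves --steps '[{"wx": 0, "wy": 0, "wz": 0.25, "tx": -0.0002, "ty": -0.0007, "tz": 0, "fingers": -1}, {"wx": 0, "wy": 0, "wz": 0.5, "tx": -0.0004, "ty": -0.0013, "tz": 0, "fingers": -1}, {"wx": 0, "wy": 0, "wz": 0.5, "tx": -0.0004, "ty": -0.0013, "tz": 0, "fingers": -1}]'

```text
t: 7.4
eef_pos: [539.0, -3.2, 63.7]
tcp_rot: [[-0.957, 0.29, 0.002], [0.29, 0.957, 0.003], [-0.001, 0.003, -1.0]]
ft_force: [4.1, 5.8, -2.5]
gripper_width: 0.236
```

```bash
python3 st.py
```

```text
t 7.40 th 50.25 yaw 51.65 r 157.1 z 63.7 Ftan -6.8 Frad -2.1 Fz -2.5 w 0.236 Mz -0.27 [-149.23   49.19]
```

apply_moves --steps '[{"wx": 0, "wy": 0, "wz": 0.25, "tx": -0.0002, "ty": -0.0007, "tz": 0, "fingers": -1}, {"wx": 0, "wy": 0, "wz": 0.5, "tx": -0.0004, "ty": -0.0013, "tz": 0, "fingers": -1}, {"wx": 0, "wy": 0, "wz": 0.5, "tx": -0.0004, "ty": -0.0013, "tz": 0, "fingers": -1}]'

```text
t: 7.7
eef_pos: [538.6, -4.4, 63.7]
tcp_rot: [[-0.96, 0.281, 0.002], [0.281, 0.96, 0.003], [-0.001, 0.003, -1.0]]
ft_force: [4.1, 7.0, -3.5]
gripper_width: 0.229
```

```bash
python3 st.py
```

```text
t 7.70 th 50.72 yaw 52.15 r 157.1 z 63.7 Ftan -7.9 Frad -1.7 Fz -3.5 w 0.229 Mz -0.23 [-149.63   47.99]
```

apply_moves --steps '[{"wx": 0, "wy": 0, "wz": 0.25, "tx": -0.0002, "ty": -0.0007, "tz": 0, "fingers": -1}, {"wx": 0, "wy": 0, "wz": 0.5, "tx": -0.0004, "ty": -0.0013, "tz": 0, "fingers": -1}, {"wx": 0, "wy": 0, "wz": 0.5, "tx": -0.0004, "ty": -0.0013, "tz": 0, "fingers": -1}]'

```text
t: 8.0
eef_pos: [538.2, -5.6, 63.7]
tcp_rot: [[-0.962, 0.273, 0.002], [0.273, 0.962, 0.003], [-0.001, 0.003, -1.0]]
ft_force: [6.2, 7.3, -1.7]
gripper_width: 0.233
```

```bash
python3 st.py
```

```text
t 8.00 th 51.18 yaw 52.65 r 157.2 z 63.7 Ftan -8.8 Frad -3.7 Fz -1.7 w 0.233 Mz -0.26 [-150.03   46.79]
```

apply_moves --steps '[{"wx": 0, "wy": 0, "wz": 0.25, "tx": -0.0002, "ty": -0.0007, "tz": 0, "fingers": -1}, {"wx": 0, "wy": 0, "wz": 0.5, "tx": -0.0004, "ty": -0.0013, "tz": 0, "fingers": -1}, {"wx": 0, "wy": 0, "wz": 0.5, "tx": -0.0004, "ty": -0.0013, "tz": 0, "fingers": -1}]'

```text
t: 8.3
eef_pos: [537.8, -6.9, 63.7]
tcp_rot: [[-0.964, 0.265, 0.002], [0.265, 0.964, 0.003], [-0.001, 0.003, -1.0]]
ft_force: [4.0, 7.3, -3.5]
gripper_width: 0.228
```

```bash
python3 st.py
```

```text
t 8.30 th 51.66 yaw 53.16 r 157.1 z 63.7 Ftan -8.2 Frad -1.7 Fz -3.5 w 0.228 Mz -0.23 [-150.41   45.51]
```

apply_moves --steps '[{"wx": 0, "wy": 0, "wz": 0.25, "tx": -0.0002, "ty": -0.0007, "tz": 0, "fingers": -1}, {"wx": 0, "wy": 0, "wz": 0.5, "tx": -0.0004, "ty": -0.0013, "tz": 0, "fingers": -1}, {"wx": 0, "wy": 0, "wz": 0.5, "tx": -0.0004, "ty": -0.0013, "tz": 0, "fingers": -1}]'

```text
t: 8.6
eef_pos: [537.5, -8.0, 63.7]
tcp_rot: [[-0.967, 0.256, 0.002], [0.256, 0.967, 0.003], [-0.001, 0.004, -1.0]]
ft_force: [3.9, 8.2, -3.5]
gripper_width: 0.23
```

```bash
python3 st.py
```

```text
t 8.60 th 52.08 yaw 53.66 r 157.2 z 63.7 Ftan -8.9 Frad -1.4 Fz -3.5 w 0.230 Mz -0.21 [-150.75   44.41]
```

apply_moves --steps '[{"wx": 0, "wy": 0, "wz": 0.25, "tx": -0.0002, "ty": -0.0007, "tz": 0, "fingers": -1}, {"wx": 0, "wy": 0, "wz": 0.5, "tx": -0.0003, "ty": -0.0013, "tz": 0, "fingers": -1}, {"wx": 0, "wy": 0, "wz": 0.5, "tx": -0.0003, "ty": -0.0013, "tz": 0, "fingers": -1}]'

```text
t: 8.9
eef_pos: [537.3, -8.6, 63.7]
tcp_rot: [[-0.969, 0.247, 0.002], [0.247, 0.969, 0.004], [-0.001, 0.005, -1.0]]
ft_force: [5.3, 9.1, -2.7]
gripper_width: 0.235
```

```bash
python3 st.py
```

```text
t 8.90 th 52.29 yaw 54.18 r 157.1 z 63.7 Ftan -10.3 Frad -2.6 Fz -2.7 w 0.235 Mz -0.28 [-150.88   43.85]
```

apply_moves --steps '[{"wx": 0, "wy": 0, "wz": 0.25, "tx": -0.0002, "ty": -0.0007, "tz": 0, "fingers": -1}, {"wx": 0, "wy": 0, "wz": 0.5, "tx": -0.0003, "ty": -0.0013, "tz": 0, "fingers": -1}, {"wx": 0, "wy": 0, "wz": 0.5, "tx": -0.0003, "ty": -0.0013, "tz": 0, "fingers": -1}]'

```text
t: 9.2
eef_pos: [537.1, -9.3, 63.7]
tcp_rot: [[-0.971, 0.239, 0.003], [0.239, 0.971, 0.005], [-0.001, 0.005, -1.0]]
ft_force: [4.8, 11.4, -3.3]
gripper_width: 0.231
```

```bash
python3 st.py
```

```text
t 9.20 th 52.57 yaw 54.69 r 157.1 z 63.7 Ftan -12.3 Frad -1.5 Fz -3.3 w 0.231 Mz -0.34 [-151.09   43.12]
```

apply_moves --steps '[{"wx": 0, "wy": 0, "wz": 0.2, "tx": -0.0001, "ty": -0.0005, "tz": 0, "fingers": -1}, {"wx": 0, "wy": 0, "wz": 0.3, "tx": -0.0002, "ty": -0.0008, "tz": 0, "fingers": -1}, {"wx": 0, "wy": 0, "wz": 0.3, "tx": -0.0002, "ty": -0.0008, "tz": 0, "fingers": -1}]'

```text
t: 9.5
eef_pos: [536.7, -10.8, 63.7]
tcp_rot: [[-0.972, 0.234, 0.002], [0.234, 0.972, 0.004], [-0.001, 0.004, -1.0]]
ft_force: [4.6, 9.0, -2.2]
gripper_width: 0.229
```

```bash
python3 st.py; python3 snap.py c2 scene wrist; python3 - <<'E'
import cv2
a=cv2.imread('pics/c2_scene.png')[320:450,290:530];cv2.imwrite('pics/c2s.png',cv2.resize(a,None,fx=3.3,fy=3.3,interpolation=cv2.INTER_CUBIC))
E
```

```text
t 9.50 th 53.15 yaw 54.98 r 157.1 z 63.7 Ftan -9.9 Frad -2.1 Fz -2.2 w 0.229 Mz -0.29 [-151.51   41.59]
9.5 [-0.06  0.52  0.03  2.   -0.03  0.63  1.32] [536.69 -10.81  63.71] 0.22938735042543038 [ 4.6   9.01 -2.18] [ 1.68 -0.89 -0.29]
```

View pics/c2s.png

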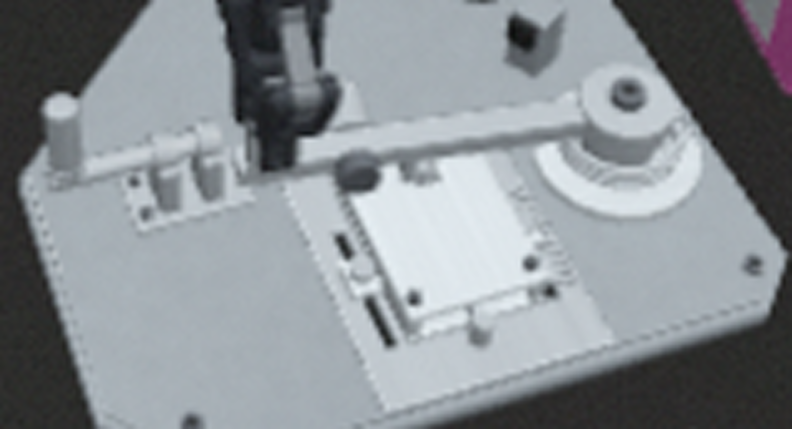

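View pics/c2_wrist.png

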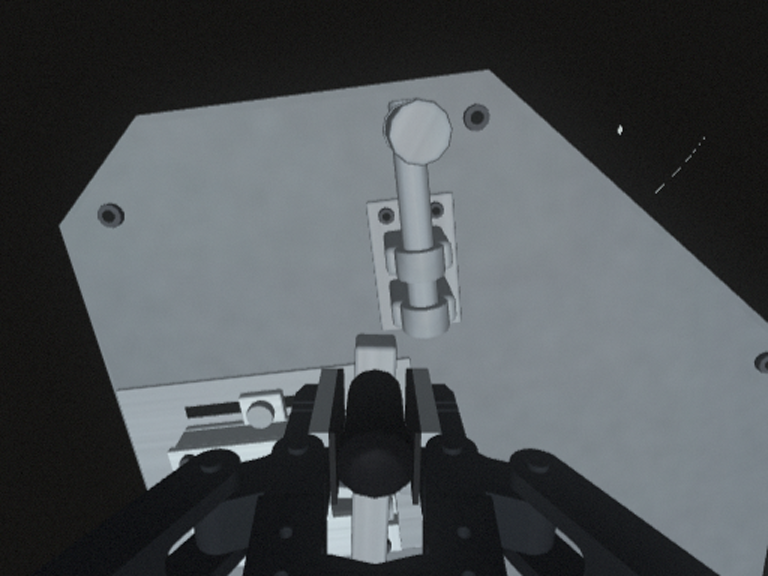

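apply_moves --steps '[{"wx": 0, "wy": 0, "wz": 0, "tx": 0, "ty": 0, "tz": 0, "fingers": -1}, {"wx": 0, "wy": 0, "wz": 0, "tx": 0, "ty": 0, "tz": 0, "fingers": -1}]'

```text
t: 9.8
eef_pos: [536.7, -10.9, 63.7]
tcp_rot: [[-0.972, 0.234, 0.002], [0.234, 0.972, 0.004], [-0.001, 0.004, -1.0]]
ft_force: [4.3, 9.7, -2.8]
gripper_width: 0.233
```

```bash
python3 st.py
```

```text
t 9.80 th 53.17 yaw 54.97 r 157.1 z 63.7 Ftan -10.5 Frad -1.6 Fz -2.8 w 0.233 Mz -0.29 [-151.5    41.53]
```

apply_moves --steps '[{"wx": 0, "wy": 0, "wz": 0.2, "tx": -0.0001, "ty": -0.0005, "tz": 0, "fingers": -1}, {"wx": 0, "wy": 0, "wz": 0.2, "tx": -0.0001, "ty": -0.0005, "tz": 0, "fingers": -1}, {"wx": 0, "wy": 0, "wz": 0.2, "tx": -0.0001, "ty": -0.0005, "tz": 0, "fingers": -1}]'

```text
t: 10.1
eef_pos: [536.4, -12.0, 63.7]
tcp_rot: [[-0.973, 0.231, 0.002], [0.231, 0.973, 0.003], [-0.001, 0.003, -1.0]]
ft_force: [4.0, 6.8, -2.4]
gripper_width: 0.23
```

```bash
python3 st.py
```

```text
t 10.10 th 53.61 yaw 55.15 r 157.1 z 63.7 Ftan -7.6 Frad -2.1 Fz -2.4 w 0.230 Mz -0.25 [-151.85   40.37]
```

apply_moves --steps '[{"wx": 0, "wy": 0, "wz": -0.2, "tx": 0.0001, "ty": 0.0005, "tz": 0, "fingers": -1}, {"wx": 0, "wy": 0, "wz": -0.4, "tx": 0.0002, "ty": 0.0011, "tz": 0, "fingers": -1}, {"wx": 0, "wy": 0, "wz": -0.4, "tx": 0.0002, "ty": 0.0011, "tz": 0, "fingers": -1}, {"wx": 0, "wy": 0, "wz": -0.4, "tx": 0.0002, "ty": 0.0011, "tz": 0, "fingers": -1}]'

```text
t: 10.5
eef_pos: [536.5, -11.4, 63.7]
tcp_rot: [[-0.971, 0.238, 0.002], [0.238, 0.971, 0.003], [-0.001, 0.003, -1.0]]
ft_force: [3.6, 7.5, -2.0]
gripper_width: 0.229
```

```bash
python3 st.py
```

```text
t 10.50 th 53.37 yaw 54.74 r 157.1 z 63.7 Ftan -8.2 Frad -1.5 Fz -2.0 w 0.229 Mz -0.22 [-151.7    41.01]
```

apply_moves --steps '[{"wx": 0, "wy": 0, "wz": -0.2, "tx": 0.0001, "ty": 0.0005, "tz": 0, "fingers": -1}, {"wx": 0, "wy": 0, "wz": -0.4, "tx": 0.0002, "ty": 0.0011, "tz": 0, "fingers": -1}, {"wx": 0, "wy": 0, "wz": -0.4, "tx": 0.0002, "ty": 0.0011, "tz": 0, "fingers": -1}, {"wx": 0, "wy": 0, "wz": -0.4, "tx": 0.0002, "ty": 0.0011, "tz": 0, "fingers": -1}]'

```text
t: 10.9
eef_pos: [536.8, -10.3, 63.7]
tcp_rot: [[-0.97, 0.245, 0.002], [0.245, 0.97, 0.003], [-0.001, 0.003, -1.0]]
ft_force: [3.6, 5.8, -2.2]
gripper_width: 0.229
```

```bash
python3 st.py
```

```text
t 10.90 th 52.96 yaw 54.34 r 157.2 z 63.7 Ftan -6.6 Frad -1.9 Fz -2.2 w 0.229 Mz -0.17 [-151.41   42.09]
```

apply_moves --steps '[{"wx": 0, "wy": 0, "wz": -0.2, "tx": 0.0001, "ty": 0.0005, "tz": 0, "fingers": -1}, {"wx": 0, "wy": 0, "wz": -0.4, "tx": 0.0002, "ty": 0.0011, "tz": 0, "fingers": -1}, {"wx": 0, "wy": 0, "wz": -0.4, "tx": 0.0002, "ty": 0.0011, "tz": 0, "fingers": -1}, {"wx": 0, "wy": 0, "wz": -0.4, "tx": 0.0002, "ty": 0.0011, "tz": 0, "fingers": -1}]'

```text
t: 11.3
eef_pos: [537.1, -9.2, 63.7]
tcp_rot: [[-0.968, 0.251, 0.002], [0.251, 0.968, 0.003], [-0.001, 0.003, -1.0]]
ft_force: [4.8, 6.2, -2.3]
gripper_width: 0.228
```

```bash
python3 st.py
```

```text
t 11.30 th 52.54 yaw 53.95 r 157.1 z 63.7 Ftan -7.3 Frad -2.9 Fz -2.3 w 0.228 Mz -0.20 [-151.09   43.21]
```

apply_moves --steps '[{"wx": 0, "wy": 0, "wz": -0.3, "tx": 0.0002, "ty": 0.0008, "tz": 0, "fingers": -1}, {"wx": 0, "wy": 0, "wz": -0.6, "tx": 0.0004, "ty": 0.0016, "tz": 0, "fingers": -1}, {"wx": 0, "wy": 0, "wz": -0.6, "tx": 0.0004, "ty": 0.0016, "tz": 0, "fingers": -1}, {"wx": 0, "wy": 0, "wz": -0.6, "tx": 0.0004, "ty": 0.0016, "tz": 0, "fingers": -1}]'

```text
t: 11.7
eef_pos: [537.6, -7.7, 63.7]
tcp_rot: [[-0.965, 0.262, 0.002], [0.262, 0.965, 0.003], [-0.001, 0.003, -1.0]]
ft_force: [4.6, 6.4, -2.8]
gripper_width: 0.231
```

```bash
python3 st.py
```

```text
t 11.70 th 51.96 yaw 53.34 r 157.1 z 63.7 Ftan -7.5 Frad -2.6 Fz -2.8 w 0.231 Mz -0.20 [-150.63   44.72]
```

apply_moves --steps '[{"wx": 0, "wy": 0, "wz": 0.5, "tx": -0.0004, "ty": -0.0013, "tz": 0, "fingers": -1}, {"wx": 0, "wy": 0, "wz": 1, "tx": -0.0007, "ty": -0.0027, "tz": 0, "fingers": -1}, {"wx": 0, "wy": 0, "wz": 1, "tx": -0.0007, "ty": -0.0027, "tz": 0, "fingers": -1}, {"wx": 0, "wy": 0, "wz": 1, "tx": -0.0007, "ty": -0.0027, "tz": 0, "fingers": -1}]'

```text
t: 12.1
eef_pos: [537.2, -9.2, 63.7]
tcp_rot: [[-0.97, 0.244, 0.003], [0.244, 0.97, 0.004], [-0.002, 0.004, -1.0]]
ft_force: [5.6, 8.6, -3.5]
gripper_width: 0.231
```

```bash
python3 st.py
```

```text
t 12.10 th 52.52 yaw 54.37 r 157.1 z 63.7 Ftan -9.8 Frad -3.0 Fz -3.5 w 0.231 Mz -0.29 [-151.05   43.24]
```

apply_moves --steps '[{"wx": 0, "wy": 0, "wz": 0.5, "tx": -0.0003, "ty": -0.0013, "tz": 0, "fingers": -1}, {"wx": 0, "wy": 0, "wz": 0.8, "tx": -0.0005, "ty": -0.0021, "tz": 0, "fingers": -1}, {"wx": 0, "wy": 0, "wz": 0.8, "tx": -0.0005, "ty": -0.0021, "tz": 0, "fingers": -1}, {"wx": 0, "wy": 0, "wz": 0.8, "tx": -0.0005, "ty": -0.0021, "tz": 0, "fingers": -1}]'

```text
t: 12.5
eef_pos: [536.4, -12.0, 63.7]
tcp_rot: [[-0.973, 0.231, 0.002], [0.231, 0.973, 0.003], [-0.001, 0.003, -1.0]]
ft_force: [4.5, 6.7, -2.3]
gripper_width: 0.229
```

```bash
python3 st.py
```

```text
t 12.50 th 53.60 yaw 55.15 r 157.1 z 63.7 Ftan -7.6 Frad -2.6 Fz -2.3 w 0.229 Mz -0.24 [-151.84   40.42]
```

apply_moves --steps '[{"wx": 0, "wy": 0, "wz": 0.2, "tx": -0.0001, "ty": -0.0005, "tz": 0, "fingers": -1}, {"wx": 0, "wy": 0, "wz": 0.4, "tx": -0.0002, "ty": -0.0011, "tz": 0, "fingers": -1}, {"wx": 0, "wy": 0, "wz": 0.4, "tx": -0.0002, "ty": -0.0011, "tz": 0, "fingers": -1}]'

```text
t: 12.8
eef_pos: [536.0, -13.3, 63.7]
tcp_rot: [[-0.975, 0.224, 0.002], [0.224, 0.975, 0.003], [-0.001, 0.003, -1.0]]
ft_force: [3.3, 6.4, -2.4]
gripper_width: 0.233
```

```bash
python3 st.py
```

```text
t 12.80 th 54.10 yaw 55.55 r 157.1 z 63.7 Ftan -7.1 Frad -1.6 Fz -2.4 w 0.233 Mz -0.20 [-152.16   39.07]
```

apply_moves --steps '[{"wx": 0, "wy": 0, "wz": 0.2, "tx": -0.0001, "ty": -0.0005, "tz": 0, "fingers": -1}, {"wx": 0, "wy": 0, "wz": 0.4, "tx": -0.0002, "ty": -0.0011, "tz": 0, "fingers": -1}, {"wx": 0, "wy": 0, "wz": 0.4, "tx": -0.0002, "ty": -0.0011, "tz": 0, "fingers": -1}]'

```text
t: 13.1
eef_pos: [535.7, -14.5, 63.7]
tcp_rot: [[-0.976, 0.217, 0.002], [0.217, 0.976, 0.003], [-0.001, 0.003, -1.0]]
ft_force: [4.1, 7.0, -2.8]
gripper_width: 0.231
```

```bash
python3 st.py
```

```text
t 13.10 th 54.53 yaw 55.95 r 157.2 z 63.7 Ftan -7.8 Frad -2.3 Fz -2.8 w 0.231 Mz -0.18 [-152.5    37.94]
```

apply_moves --steps '[{"wx": 0, "wy": 0, "wz": 0.2, "tx": -0.0001, "ty": -0.0005, "tz": 0, "fingers": -1}, {"wx": 0, "wy": 0, "wz": 0.4, "tx": -0.0002, "ty": -0.0011, "tz": 0, "fingers": -1}, {"wx": 0, "wy": 0, "wz": 0.4, "tx": -0.0002, "ty": -0.0011, "tz": 0, "fingers": -1}]'

```text
t: 13.4
eef_pos: [535.4, -15.6, 63.7]
tcp_rot: [[-0.978, 0.211, 0.001], [0.211, 0.978, 0.003], [-0.001, 0.003, -1.0]]
ft_force: [4.5, 6.8, -1.3]
gripper_width: 0.228
```

```bash
python3 st.py
```

```text
t 13.40 th 54.95 yaw 56.34 r 157.1 z 63.7 Ftan -7.7 Frad -2.8 Fz -1.3 w 0.228 Mz -0.25 [-152.76   36.81]
```

apply_moves --steps '[{"wx": 0, "wy": 0, "wz": 0.2, "tx": -0.0001, "ty": -0.0005, "tz": 0, "fingers": -1}, {"wx": 0, "wy": 0, "wz": 0.4, "tx": -0.0002, "ty": -0.0011, "tz": 0, "fingers": -1}, {"wx": 0, "wy": 0, "wz": 0.4, "tx": -0.0002, "ty": -0.0011, "tz": 0, "fingers": -1}]'

```text
t: 13.7
eef_pos: [535.2, -16.6, 63.7]
tcp_rot: [[-0.979, 0.204, 0.001], [0.204, 0.979, 0.003], [-0.001, 0.003, -1.0]]
ft_force: [3.0, 7.1, -1.6]
gripper_width: 0.23
```

```bash
python3 st.py
```

```text
t 13.70 th 55.33 yaw 56.75 r 157.1 z 63.7 Ftan -7.6 Frad -1.3 Fz -1.6 w 0.230 Mz -0.25 [-153.01   35.81]
```

apply_moves --steps '[{"wx": 0, "wy": 0, "wz": 0.2, "tx": -0.0001, "ty": -0.0005, "tz": 0, "fingers": -1}, {"wx": 0, "wy": 0, "wz": 0.5, "tx": -0.0003, "ty": -0.0013, "tz": 0, "fingers": -1}, {"wx": 0, "wy": 0, "wz": 0.5, "tx": -0.0003, "ty": -0.0013, "tz": 0, "fingers": -1}]'

```text
t: 14.0
eef_pos: [534.9, -17.9, 63.7]
tcp_rot: [[-0.981, 0.195, 0.001], [0.195, 0.981, 0.003], [-0.001, 0.003, -1.0]]
ft_force: [2.7, 6.8, -1.8]
gripper_width: 0.232
```

```bash
python3 st.py
```

```text
t 14.00 th 55.83 yaw 57.25 r 157.1 z 63.7 Ftan -7.2 Frad -1.2 Fz -1.8 w 0.232 Mz -0.19 [-153.31   34.48]
```

apply_moves --steps '[{"wx": 0, "wy": 0, "wz": 0.2, "tx": -0.0001, "ty": -0.0005, "tz": 0, "fingers": -1}, {"wx": 0, "wy": 0, "wz": 0.5, "tx": -0.0003, "ty": -0.0013, "tz": 0, "fingers": -1}, {"wx": 0, "wy": 0, "wz": 0.5, "tx": -0.0003, "ty": -0.0013, "tz": 0, "fingers": -1}]'

```text
t: 14.3
eef_pos: [534.6, -19.2, 63.7]
tcp_rot: [[-0.982, 0.186, 0.001], [0.186, 0.982, 0.003], [-0.001, 0.003, -1.0]]
ft_force: [3.7, 6.4, -1.4]
gripper_width: 0.235
```

```bash
python3 st.py; python3 snap.py c3 scene wrist; python3 - <<'E'
import cv2
a=cv2.imread('pics/c3_scene.png')[320:450,290:530];cv2.imwrite('pics/c3s.png',cv2.resize(a,None,fx=3.3,fy=3.3,interpolation=cv2.INTER_CUBIC))
E
```

```text
t 14.30 th 56.29 yaw 57.75 r 157.1 z 63.7 Ftan -7.0 Frad -2.3 Fz -1.4 w 0.235 Mz -0.24 [-153.56   33.22]
14.3 [-0.04  0.51  0.02  2.   -0.02  0.63  1.38] [534.64 -19.18  63.69] 0.23522900776188427 [ 3.75  6.36 -1.45] [ 1.38 -0.76 -0.24]
```

View pics/c3s.png

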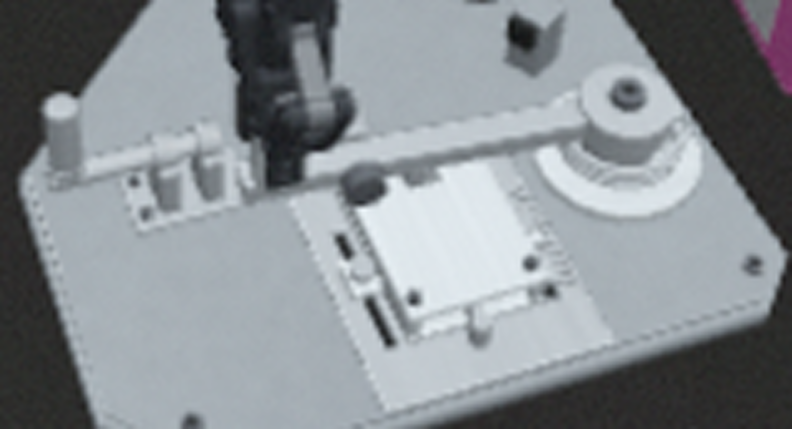

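apply_moves --steps '[{"wx": 0, "wy": 0, "wz": 0.2, "tx": -0.0001, "ty": -0.0005, "tz": 0, "fingers": -1}, {"wx": 0, "wy": 0, "wz": 0.5, "tx": -0.0003, "ty": -0.0013, "tz": 0, "fingers": -1}, {"wx": 0, "wy": 0, "wz": 0.5, "tx": -0.0003, "ty": -0.0013, "tz": 0, "fingers": -1}]'

```text
t: 14.7
eef_pos: [534.3, -20.4, 63.7]
tcp_rot: [[-0.984, 0.178, 0.001], [0.178, 0.984, 0.003], [-0.001, 0.003, -1.0]]
ft_force: [3.9, 5.7, -1.3]
gripper_width: 0.23
```

```bash
python3 st.py
```

```text
t 14.70 th 56.77 yaw 58.26 r 157.1 z 63.7 Ftan -6.4 Frad -2.6 Fz -1.3 w 0.230 Mz -0.24 [-153.86   31.95]
```

apply_moves --steps '[{"wx": 0, "wy": 0, "wz": 0.2, "tx": -0.0001, "ty": -0.0005, "tz": 0, "fingers": -1}, {"wx": 0, "wy": 0, "wz": 0.5, "tx": -0.0003, "ty": -0.0013, "tz": 0, "fingers": -1}, {"wx": 0, "wy": 0, "wz": 0.5, "tx": -0.0003, "ty": -0.0013, "tz": 0, "fingers": -1}]'

```text
t: 15.0
eef_pos: [534.1, -21.8, 63.7]
tcp_rot: [[-0.986, 0.169, 0.001], [0.169, 0.986, 0.003], [-0.001, 0.003, -1.0]]
ft_force: [4.0, 6.5, -1.3]
gripper_width: 0.231
```

```bash
python3 st.py
```

```text
t 15.00 th 57.29 yaw 58.75 r 157.1 z 63.7 Ftan -7.2 Frad -2.7 Fz -1.3 w 0.231 Mz -0.23 [-154.14   30.55]
```

apply_moves --steps '[{"wx": 0, "wy": 0, "wz": 0.2, "tx": -0.0001, "ty": -0.0005, "tz": 0, "fingers": -1}, {"wx": 0, "wy": 0, "wz": 0.5, "tx": -0.0002, "ty": -0.0013, "tz": 0, "fingers": -1}, {"wx": 0, "wy": 0, "wz": 0.5, "tx": -0.0002, "ty": -0.0013, "tz": 0, "fingers": -1}]'

```text
t: 15.3
eef_pos: [533.8, -23.2, 63.7]
tcp_rot: [[-0.987, 0.161, 0.001], [0.161, 0.987, 0.003], [-0.001, 0.003, -1.0]]
ft_force: [2.4, 6.2, -2.3]
gripper_width: 0.233
```

```bash
python3 st.py
```

```text
t 15.30 th 57.80 yaw 59.24 r 157.1 z 63.7 Ftan -6.5 Frad -1.2 Fz -2.3 w 0.233 Mz -0.20 [-154.35   29.17]
```

apply_moves --steps '[{"wx": 0, "wy": 0, "wz": 0.2, "tx": -0.0001, "ty": -0.0005, "tz": 0, "fingers": -1}, {"wx": 0, "wy": 0, "wz": 0.5, "tx": -0.0002, "ty": -0.0013, "tz": 0, "fingers": -1}, {"wx": 0, "wy": 0, "wz": 0.5, "tx": -0.0002, "ty": -0.0013, "tz": 0, "fingers": -1}]'

```text
t: 15.6
eef_pos: [533.5, -24.6, 63.7]
tcp_rot: [[-0.988, 0.152, 0.001], [0.152, 0.988, 0.003], [-0.001, 0.003, -1.0]]
ft_force: [3.7, 7.2, -2.1]
gripper_width: 0.226
```

```bash
python3 st.py
```

```text
t 15.60 th 58.31 yaw 59.75 r 157.1 z 63.7 Ftan -7.7 Frad -2.3 Fz -2.1 w 0.226 Mz -0.21 [-154.65   27.8 ]
```

apply_moves --steps '[{"wx": 0, "wy": 0, "wz": 0.2, "tx": -0.0001, "ty": -0.0005, "tz": 0, "fingers": -1}, {"wx": 0, "wy": 0, "wz": 0.5, "tx": -0.0002, "ty": -0.0013, "tz": 0, "fingers": -1}, {"wx": 0, "wy": 0, "wz": 0.5, "tx": -0.0002, "ty": -0.0013, "tz": 0, "fingers": -1}]'

```text
t: 15.9
eef_pos: [533.3, -26.0, 63.7]
tcp_rot: [[-0.99, 0.144, 0.001], [0.144, 0.99, 0.003], [-0.001, 0.003, -1.0]]
ft_force: [4.1, 5.8, -1.4]
gripper_width: 0.231
```

```bash
python3 st.py
```

```text
t 15.90 th 58.81 yaw 60.24 r 157.1 z 63.7 Ftan -6.4 Frad -3.0 Fz -1.4 w 0.231 Mz -0.23 [-154.9    26.44]
```

apply_moves --steps '[{"wx": 0, "wy": 0, "wz": 0.2, "tx": -0.0001, "ty": -0.0005, "tz": 0, "fingers": -1}, {"wx": 0, "wy": 0, "wz": 0.5, "tx": -0.0002, "ty": -0.0014, "tz": 0, "fingers": -1}, {"wx": 0, "wy": 0, "wz": 0.5, "tx": -0.0002, "ty": -0.0014, "tz": 0, "fingers": -1}]'

```text
t: 16.2
eef_pos: [533.1, -27.4, 63.7]
tcp_rot: [[-0.991, 0.135, 0.001], [0.135, 0.991, 0.003], [-0.001, 0.003, -1.0]]
ft_force: [3.3, 6.5, -0.9]
gripper_width: 0.232
```

```bash
python3 st.py
```

```text
t 16.20 th 59.36 yaw 60.74 r 157.1 z 63.7 Ftan -6.9 Frad -2.3 Fz -0.9 w 0.232 Mz -0.15 [-155.14   24.96]
```

apply_moves --steps '[{"wx": 0, "wy": 0, "wz": 0.2, "tx": -0.0001, "ty": -0.0005, "tz": 0, "fingers": -1}, {"wx": 0, "wy": 0, "wz": 0.5, "tx": -0.0002, "ty": -0.0014, "tz": 0, "fingers": -1}, {"wx": 0, "wy": 0, "wz": 0.5, "tx": -0.0002, "ty": -0.0014, "tz": 0, "fingers": -1}]'

```text
t: 16.5
eef_pos: [532.9, -28.6, 63.7]
tcp_rot: [[-0.992, 0.126, 0.001], [0.126, 0.992, 0.003], [-0.001, 0.003, -1.0]]
ft_force: [3.7, 6.8, -1.6]
gripper_width: 0.227
```

```bash
python3 st.py
```

```text
t 16.50 th 59.79 yaw 61.24 r 157.1 z 63.7 Ftan -7.2 Frad -2.6 Fz -1.6 w 0.227 Mz -0.21 [-155.31   23.8 ]
```

apply_moves --steps '[{"wx": 0, "wy": 0, "wz": 0.2, "tx": -0.0001, "ty": -0.0005, "tz": 0, "fingers": -1}, {"wx": 0, "wy": 0, "wz": 0.5, "tx": -0.0002, "ty": -0.0014, "tz": 0, "fingers": -1}, {"wx": 0, "wy": 0, "wz": 0.5, "tx": -0.0002, "ty": -0.0014, "tz": 0, "fingers": -1}]'

```text
t: 16.8
eef_pos: [532.7, -30.0, 63.7]
tcp_rot: [[-0.993, 0.118, 0.001], [0.118, 0.993, 0.003], [-0.001, 0.003, -1.0]]
ft_force: [3.6, 7.8, -1.1]
gripper_width: 0.231
```

```bash
python3 st.py
```

```text
t 16.80 th 60.29 yaw 61.75 r 157.1 z 63.7 Ftan -8.2 Frad -2.4 Fz -1.1 w 0.231 Mz -0.17 [-155.52   22.43]
```

apply_moves --steps '[{"wx": 0, "wy": 0, "wz": 0.2, "tx": -0.0001, "ty": -0.0005, "tz": 0, "fingers": -1}, {"wx": 0, "wy": 0, "wz": 0.5, "tx": -0.0002, "ty": -0.0014, "tz": 0, "fingers": -1}, {"wx": 0, "wy": 0, "wz": 0.5, "tx": -0.0002, "ty": -0.0014, "tz": 0, "fingers": -1}]'

```text
t: 17.1
eef_pos: [532.5, -31.2, 63.7]
tcp_rot: [[-0.994, 0.109, 0.001], [0.109, 0.994, 0.003], [-0.001, 0.003, -1.0]]
ft_force: [3.5, 7.1, -1.7]
gripper_width: 0.235
```

```bash
python3 st.py; python3 snap.py c4 scene wrist; python3 - <<'E'
import cv2
a=cv2.imread('pics/c4_scene.png')[320:450,290:530];cv2.imwrite('pics/c4s.png',cv2.resize(a,None,fx=3.3,fy=3.3,interpolation=cv2.INTER_CUBIC))
E
```

```text
t 17.10 th 60.76 yaw 62.25 r 157.1 z 63.7 Ftan -7.5 Frad -2.5 Fz -1.7 w 0.235 Mz -0.25 [-155.68   21.17]
17.1 [-0.    0.51 -0.    2.   -0.    0.62  1.46] [532.52 -31.23  63.67] 0.23468379027850952 [ 3.52  7.1  -1.67] [ 1.33 -0.57 -0.25]
```

View pics/c4s.png

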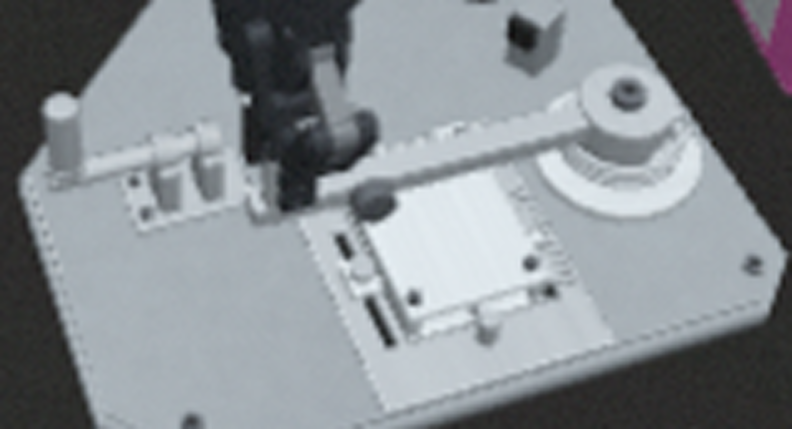

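View pics/c4_wrist.png

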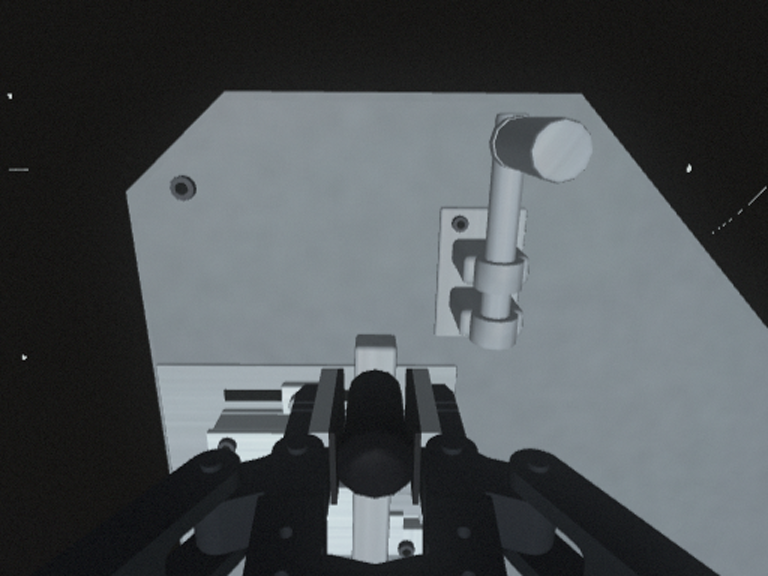

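```bash
python3 - <<'E'
import cv2,numpy as np
a=[cv2.imread(f'pics/c{i}_wrist.png')[480:576,310:440] for i in (1,2,3,4)]
cv2.imwrite('pics/cmpw.png',cv2.resize(np.vstack([np.hstack(a[:2]),np.hstack(a[2:])]),None,fx=3,fy=3,interpolation=cv2.INTER_CUBIC))
s=[cv2.resize(cv2.imread('pics/scene0.png'),None,fx=1.5,fy=1.5,interpolation=cv2.INTER_CUBIC)[340:440,375:475]]+[cv2.imread(f'pics/c{i}_scene.png')[340:440,375:475] for i in (1,2,3,4)]
s.append(s[-1])
cv2.imwrite('pics/cmps.png',cv2.resize(np.vstack([np.hstack(s[:3]),np.hstack(s[3:])]),None,fx=2.6,fy=2.6,interpolation=cv2.INTER_CUBIC))
E
```

```text
(no output)
```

View pics/cmpw.png

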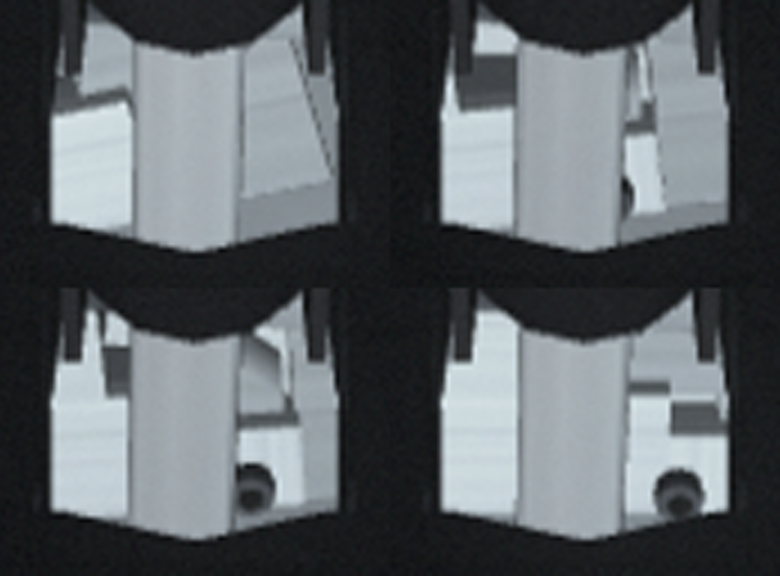

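View pics/cmps.png

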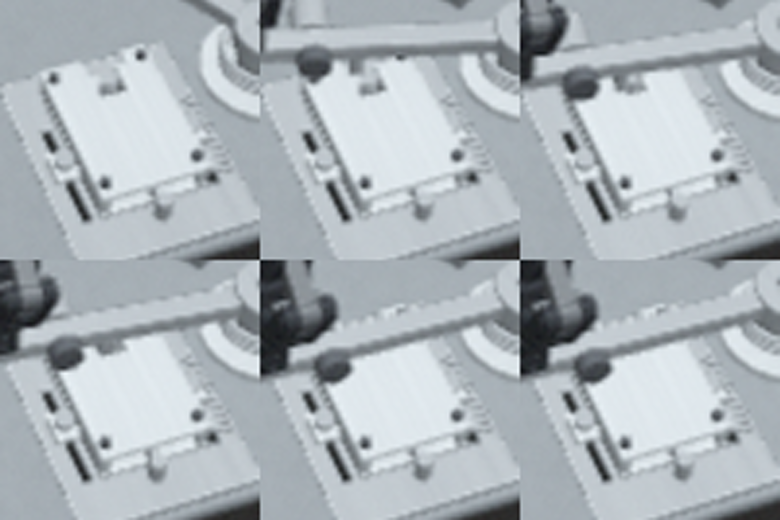

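apply_moves --steps '[{"wx": 0, "wy": 0, "wz": -0.2, "tx": 0.0001, "ty": 0.0005, "tz": 0, "fingers": -1}, {"wx": 0, "wy": 0, "wz": -0.4, "tx": 0.0001, "ty": 0.0011, "tz": 0, "fingers": -1}, {"wx": 0, "wy": 0, "wz": -0.4, "tx": 0.0001, "ty": 0.0011, "tz": 0, "fingers": -1}]'

```text
t: 17.5
eef_pos: [532.7, -30.0, 63.7]
tcp_rot: [[-0.993, 0.116, 0.001], [0.116, 0.993, 0.003], [-0.001, 0.003, -1.0]]
ft_force: [3.7, 7.3, -2.4]
gripper_width: 0.231
```

```bash
python3 st.py
```

```text
t 17.50 th 60.32 yaw 61.85 r 157.1 z 63.7 Ftan -7.8 Frad -2.6 Fz -2.4 w 0.231 Mz -0.23 [-155.52   22.36]
```

apply_moves --steps '[{"wx": 0, "wy": 0, "wz": -0.2, "tx": 0.0001, "ty": 0.0005, "tz": 0, "fingers": -1}, {"wx": 0, "wy": 0, "wz": -0.4, "tx": 0.0001, "ty": 0.0011, "tz": 0, "fingers": -1}, {"wx": 0, "wy": 0, "wz": -0.4, "tx": 0.0001, "ty": 0.0011, "tz": 0, "fingers": -1}]'

```text
t: 17.8
eef_pos: [532.8, -29.0, 63.7]
tcp_rot: [[-0.992, 0.123, 0.001], [0.123, 0.992, 0.003], [-0.001, 0.003, -1.0]]
ft_force: [3.2, 7.2, -1.8]
gripper_width: 0.231
```

```bash
python3 st.py
```

```text
t 17.80 th 59.93 yaw 61.45 r 157.1 z 63.7 Ftan -7.6 Frad -2.1 Fz -1.8 w 0.231 Mz -0.20 [-155.35   23.41]
```

apply_moves --steps '[{"wx": 0, "wy": 0, "wz": -0.2, "tx": 0.0001, "ty": 0.0005, "tz": 0, "fingers": -1}, {"wx": 0, "wy": 0, "wz": -0.4, "tx": 0.0001, "ty": 0.0011, "tz": 0, "fingers": -1}, {"wx": 0, "wy": 0, "wz": -0.4, "tx": 0.0001, "ty": 0.0011, "tz": 0, "fingers": -1}]'

```text
t: 18.1
eef_pos: [533.0, -27.9, 63.7]
tcp_rot: [[-0.992, 0.13, 0.001], [0.13, 0.992, 0.003], [-0.001, 0.003, -1.0]]
ft_force: [2.8, 7.0, -2.3]
gripper_width: 0.231
```

```bash
python3 st.py
```

```text
t 18.10 th 59.54 yaw 61.05 r 157.1 z 63.7 Ftan -7.4 Frad -1.7 Fz -2.3 w 0.231 Mz -0.25 [-155.2    24.47]
```

```bash
cat > trig.py <<'E'
import sys,cv2,numpy as np
from h import *
im=optics.read_camera('scene'); n=sys.argv[1]
cv2.imwrite(f'pics/{n}_scene.png',cv2.resize(im[:,:,::-1],None,fx=1.5,fy=1.5,interpolation=cv2.INTER_CUBIC))
L=['scene0','c1','c2','c3','c4']+sys.argv[1:]
out=[]
for f in L:
    if f=='scene0': a=cv2.resize(cv2.imread('pics/scene0.png'),None,fx=1.5,fy=1.5,interpolation=cv2.INTER_CUBIC)
    else: a=cv2.imread(f'pics/{f}_scene.png')
    out.append(cv2.resize(a[405:435,415:465],None,fx=5,fy=5,interpolation=cv2.INTER_CUBIC))
while len(out)%3: out.append(out[-1]*0)
cv2.imwrite(f'pics/trig_{n}.png',np.vstack([np.hstack(out[i:i+3]) for i in range(0,len(out),3)]))
E
python3 trig.py c5
```

```text
(no output)
```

View pics/trig_c5.png

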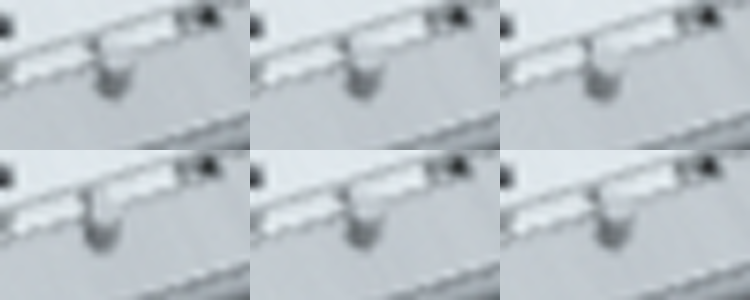

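apply_moves --steps '[{"wx": 0, "wy": 0, "wz": -0.2, "tx": 0.0001, "ty": 0.0005, "tz": 0, "fingers": -1}, {"wx": 0, "wy": 0, "wz": -0.5, "tx": 0.0002, "ty": 0.0014, "tz": 0, "fingers": -1}, {"wx": 0, "wy": 0, "wz": -0.5, "tx": 0.0002, "ty": 0.0014, "tz": 0, "fingers": -1}]'

```text
t: 18.45
eef_pos: [533.1, -27.5, 63.7]
tcp_rot: [[-0.99, 0.139, 0.001], [0.139, 0.99, 0.002], [-0.001, 0.002, -1.0]]
ft_force: [4.1, 4.7, -1.5]
gripper_width: 0.231
```

```bash
python3 st.py
```

```text
t 18.45 th 59.37 yaw 60.52 r 157.1 z 63.7 Ftan -5.3 Frad -3.3 Fz -1.5 w 0.231 Mz -0.19 [-155.12   24.92]
```

apply_moves --steps '[{"wx": 0, "wy": 0, "wz": -0.2, "tx": 0.0001, "ty": 0.0005, "tz": 0, "fingers": -1}, {"wx": 0, "wy": 0, "wz": -0.5, "tx": 0.0002, "ty": 0.0014, "tz": 0, "fingers": -1}, {"wx": 0, "wy": 0, "wz": -0.5, "tx": 0.0002, "ty": 0.0014, "tz": 0, "fingers": -1}]'

```text
t: 18.75
eef_pos: [533.1, -27.4, 63.6]
tcp_rot: [[-0.989, 0.147, 0.001], [0.147, 0.989, 0.001], [-0.001, 0.001, -1.0]]
ft_force: [4.0, 3.1, -1.0]
gripper_width: 0.231
```

```bash
python3 st.py
```

```text
t 18.75 th 59.33 yaw 60.03 r 157.1 z 63.6 Ftan -3.7 Frad -3.5 Fz -1.0 w 0.231 Mz -0.08 [-155.14   25.03]
```

apply_moves --steps '[{"wx": 0, "wy": 0, "wz": -0.2, "tx": 0.0001, "ty": 0.0005, "tz": 0, "fingers": -1}, {"wx": 0, "wy": 0, "wz": -0.5, "tx": 0.0002, "ty": 0.0014, "tz": 0, "fingers": -1}, {"wx": 0, "wy": 0, "wz": -0.5, "tx": 0.0002, "ty": 0.0014, "tz": 0, "fingers": -1}]'

```text
t: 19.05
eef_pos: [533.1, -27.1, 63.6]
tcp_rot: [[-0.988, 0.156, 0.001], [0.156, 0.988, -0.0], [-0.001, -0.0, -1.0]]
ft_force: [4.4, 1.2, -0.3]
gripper_width: 0.228
```

```bash
python3 st.py; python3 trig.py c6
```

```text
t 19.05 th 59.23 yaw 59.50 r 157.2 z 63.6 Ftan -1.9 Frad -4.2 Fz -0.3 w 0.228 Mz -0.04 [-155.11   25.32]
```

View pics/trig_c6.png

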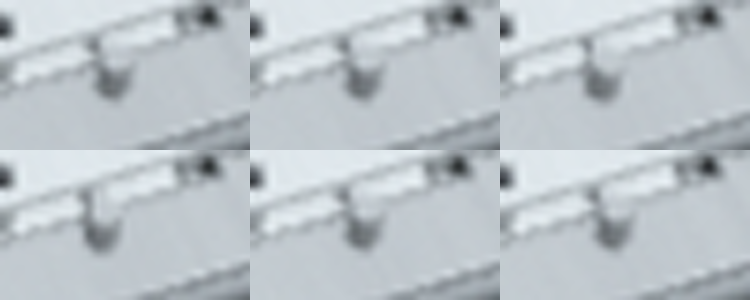

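apply_moves --steps '[{"wx": 0, "wy": 0, "wz": -0.2, "tx": 0.0001, "ty": 0.0005, "tz": 0, "fingers": -1}, {"wx": 0, "wy": 0, "wz": -0.4, "tx": 0.0001, "ty": 0.0011, "tz": 0, "fingers": -1}, {"wx": 0, "wy": 0, "wz": -0.4, "tx": 0.0001, "ty": 0.0011, "tz": 0, "fingers": -1}]'

```text
t: 19.4
eef_pos: [533.1, -26.8, 63.6]
tcp_rot: [[-0.987, 0.164, 0.001], [0.164, 0.987, -0.001], [-0.001, -0.001, -1.0]]
ft_force: [5.5, -1.5, 1.6]
gripper_width: 0.229
```

```bash
python3 st.py
```

```text
t 19.40 th 59.12 yaw 59.08 r 157.2 z 63.6 Ftan 0.6 Frad -5.7 Fz 1.6 w 0.229 Mz 0.06 [-155.09   25.63]
```

apply_moves --steps '[{"wx": 0, "wy": 0, "wz": 0, "tx": 0, "ty": 0, "tz": 0, "fingers": -0.5}, {"wx": 0, "wy": 0, "wz": 0, "tx": 0, "ty": 0, "tz": 0, "fingers": -0.4}, {"wx": 0, "wy": 0, "wz": 0, "tx": 0, "ty": 0, "tz": 0, "fingers": -0.3}, {"wx": 0, "wy": 0, "wz": 0, "tx": 0, "ty": 0, "tz": 0, "fingers": -0.3}]'

```text
t: 19.8
eef_pos: [531.1, -25.8, 62.7]
tcp_rot: [[-0.987, 0.163, -0.003], [0.163, 0.987, -0.0], [0.003, -0.001, -1.0]]
ft_force: [0.3, 0.2, -0.8]
gripper_width: 0.348
```

```bash
python3 st.py; python3 snap.py r1 wrist; python3 trig.py r1
```

```text
t 19.80 th 58.89 yaw 59.11 r 159.3 z 62.7 Ftan -0.2 Frad -0.3 Fz -0.8 w 0.348 Mz -0.10 [-157.06   26.59]
19.8 [-0.03  0.51  0.01  2.01 -0.01  0.63  1.4 ] [531.14 -25.81  62.72] 0.34835752427750893 [ 0.31  0.16 -0.82] [ 0.02  0.03 -0.1 ]
```

View pics/r1_wrist.png

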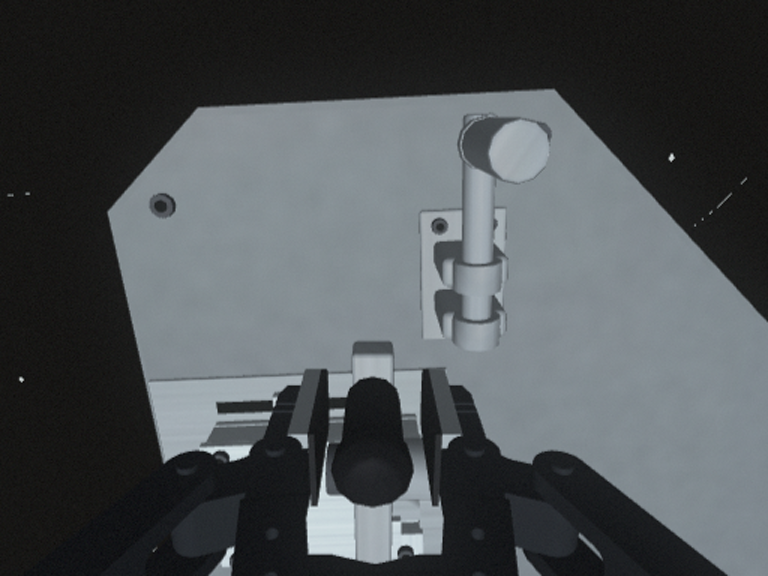

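View pics/r1_scene.png

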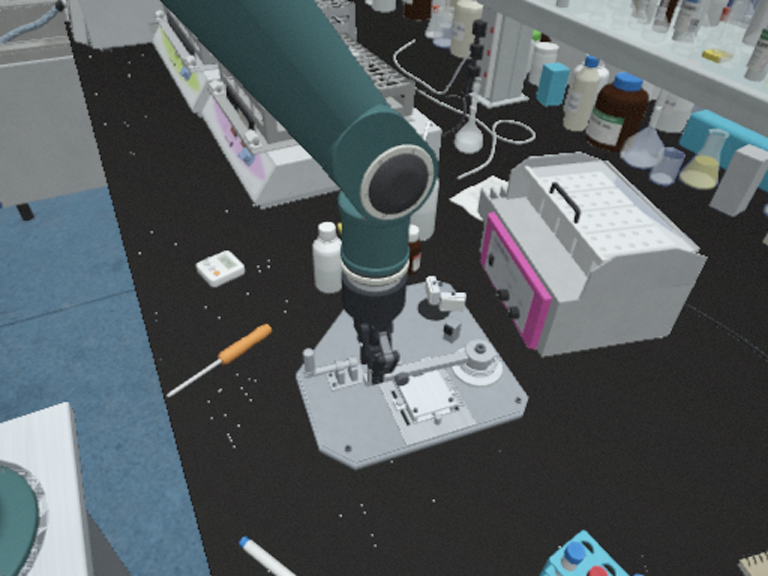

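apply_moves --steps '[{"wx": 0, "wy": 0, "wz": 0, "tx": 0, "ty": 0, "tz": 0, "fingers": 0}, {"wx": 0, "wy": 0, "wz": 0, "tx": 0, "ty": 0, "tz": 0, "fingers": 0}, {"wx": 0, "wy": 0, "wz": 0, "tx": 0, "ty": 0, "tz": 0.015, "fingers": 0}, {"wx": 0, "wy": 0, "wz": 0, "tx": 0, "ty": 0, "tz": 0.035, "fingers": 0}, {"wx": 0, "wy": 0, "wz": 0, "tx": 0, "ty": 0, "tz": 0.06, "fingers": 0}, {"wx": 0, "wy": 0, "wz": 0, "tx": 0, "ty": 0, "tz": 0.09, "fingers": 0}, {"wx": 0, "wy": 0, "wz": 0, "tx": 0, "ty": 0, "tz": 0.09, "fingers": 0}]'

```text
t: 20.6
eef_pos: [535.2, -25.7, 157.1]
tcp_rot: [[-0.987, 0.163, 0.007], [0.163, 0.987, 0.0], [-0.007, 0.001, -1.0]]
ft_force: [0.6, 0.7, -0.3]
gripper_width: 0.502
```

```bash
python3 st.py; python3 -c "
from h import *
o=get_obs();print(np.array(o['eef_pos']),np.array(o['tcp_rot']))
import json;json.dump({k:np.array(v).tolist() for k,v in o.items()},open('b0.json','w'))"; python3 snap.py b0 wrist
```

```text
t 20.60 th 58.61 yaw 59.12 r 155.4 z 157.1 Ftan -0.8 Frad -0.5 Fz -0.3 w 0.502 Mz -0.05 [-153.05   26.69]
[535.15 -25.71 157.1 ] [[-0.99  0.16  0.01]
 [ 0.16  0.99  0.  ]
 [-0.01  0.   -1.  ]]
20.6 [-0.03  0.37  0.02  1.95 -0.01  0.81  1.4 ] [535.15 -25.71 157.1 ] 0.5024551449831225 [ 0.61  0.67 -0.34] [-0.04  0.04 -0.05]
```

View pics/b0_wrist.png

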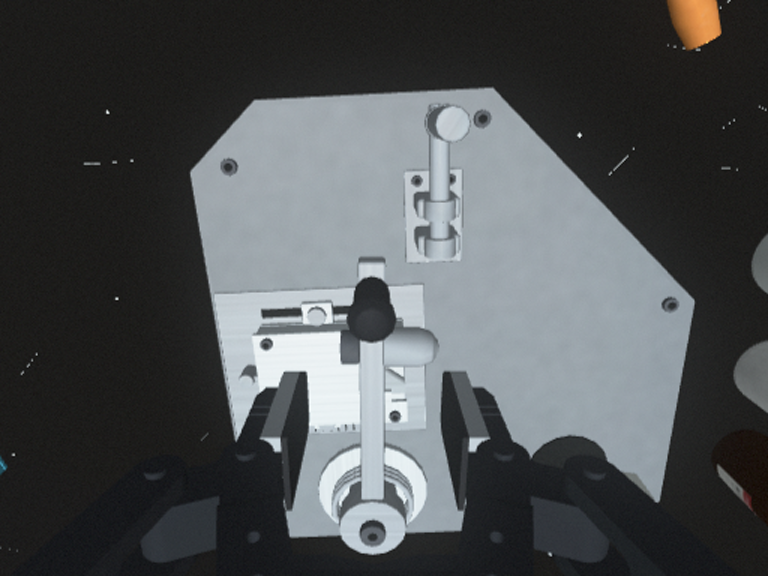

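```bash
python3 - <<'E'
from h import *
import json
o=json.load(open('b0.json'));W=cam('wrist',o)
print('bolt top',onz(W,(449/1.5,124/1.5),94),'screws',onz(W,(482/1.5,118/1.5),20),onz(W,(229/1.5,167/1.5),20))
print('knob head',onz(W,(372/1.5,317/1.5),101),'hub',onz(W,(372/1.5,533/1.5),63))
print('rod z50',onz(W,(438/1.5,160/1.5),52),onz(W,(439/1.5,255/1.5),52))
E
```

```text
bolt top [459.82  16.84  94.  ] screws [463.09  44.42  20.  ] [465.75 -93.22  20.  ]
knob head [531.86 -25.42 101.  ] hub [686.49 -51.4   63.  ]
rod z50 [477.15  15.54  52.  ] [523.95  10.34  52.  ]
```

apply_moves --steps '[{"wx": 0, "wy": 0, "wz": 1, "tx": -0.025, "ty": 0.011, "tz": 0, "fingers": -1}, {"wx": 0, "wy": 0, "wz": 2, "tx": -0.05, "ty": 0.022, "tz": 0, "fingers": -1}, {"wx": 0, "wy": 0, "wz": 3, "tx": -0.075, "ty": 0.034, "tz": 0, "fingers": -1}, {"wx": 0, "wy": 0, "wz": 3, "tx": -0.103, "ty": 0.046, "tz": 0, "fingers": -1}, {"wx": 0, "wy": 0, "wz": 3, "tx": -0.103, "ty": 0.046, "tz": 0, "fingers": -1}, {"wx": 0, "wy": 0, "wz": 3, "tx": -0.103, "ty": 0.046, "tz": -0.02, "fingers": -1}]'

```text
t: 21.25
eef_pos: [430.7, 20.7, 134.3]
tcp_rot: [[-0.994, 0.11, 0.004], [0.11, 0.994, 0.0], [-0.004, 0.001, -1.0]]
ft_force: [1.5, 0.2, 0.5]
gripper_width: 0.004
```

```bash
python3 snap.py b1 wrist side
```

```text
21.25 [-0.1   0.25 -0.03  2.2   0.01  0.69  1.33] [430.74  20.69 134.28] 0.004104349788077198 [1.49 0.22 0.49] [-0.03 -0.03 -0.04]
```

View pics/b1_wrist.png

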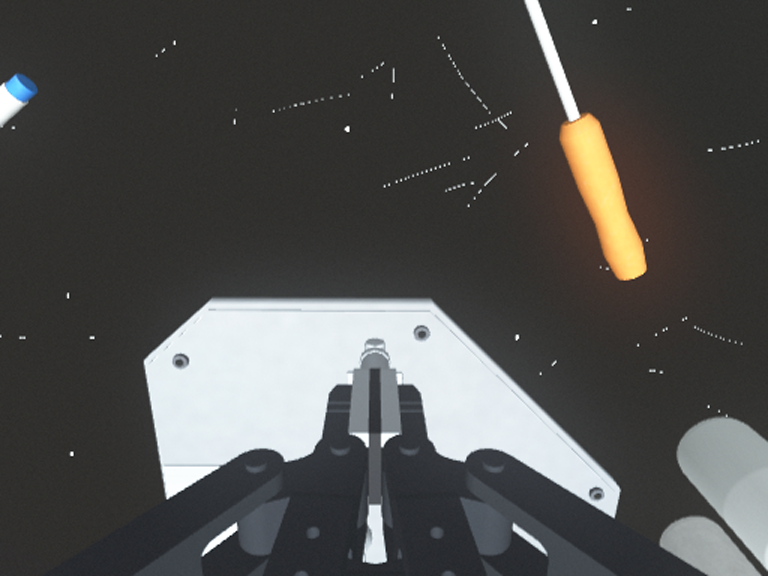

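View pics/b1_side.png

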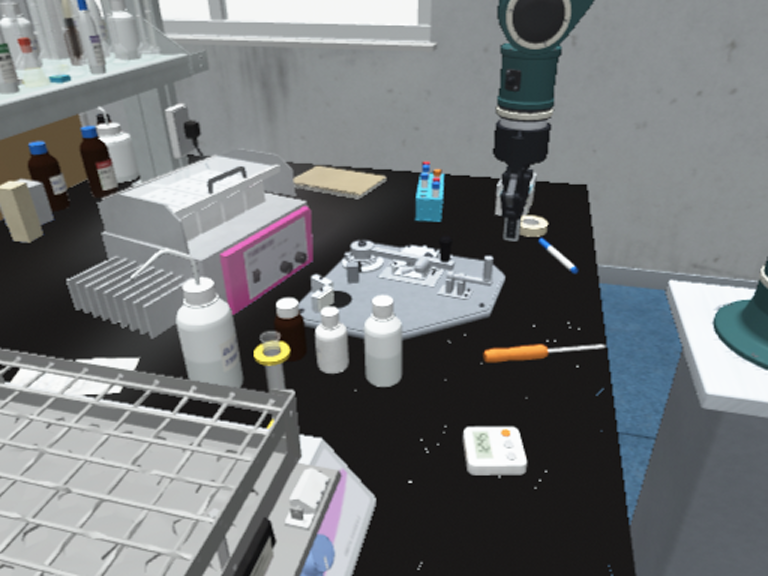

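apply_moves --steps '[{"wx": 0, "wy": 0, "wz": 0, "tx": 0, "ty": 0, "tz": -0.025, "fingers": -1}, {"wx": 0, "wy": 0, "wz": 0, "tx": 0, "ty": 0, "tz": -0.05, "fingers": -1}, {"wx": 0, "wy": 0, "wz": 0, "tx": 0, "ty": 0, "tz": -0.067, "fingers": -1}, {"wx": 0, "wy": 0, "wz": 0, "tx": 0, "ty": 0, "tz": -0.067, "fingers": -1}, {"wx": 0, "wy": 0, "wz": 0, "tx": 0, "ty": 0, "tz": -0.067, "fingers": -1}]'

```text
t: 21.85
eef_pos: [429.8, 20.1, 66.4]
tcp_rot: [[-0.994, 0.111, -0.001], [0.111, 0.994, -0.0], [0.001, -0.0, -1.0]]
ft_force: [0.3, -0.2, 0.3]
gripper_width: -0.0
```

```bash
python3 snap.py b2 side wrist; python3 - <<'E'
import cv2
a=cv2.imread('pics/b2_side.png')[180:340,330:560];cv2.imwrite('pics/b2s.png',cv2.resize(a,None,fx=3.3,fy=3.3,interpolation=cv2.INTER_CUBIC))
E
```

```text
21.85 [-0.11  0.38 -0.02  2.24  0.02  0.52  1.32] [429.77  20.11  66.36] -0.0003852195763565764 [ 0.26 -0.16  0.33] [0.08 0.01 0.07]
```

View pics/b2s.png

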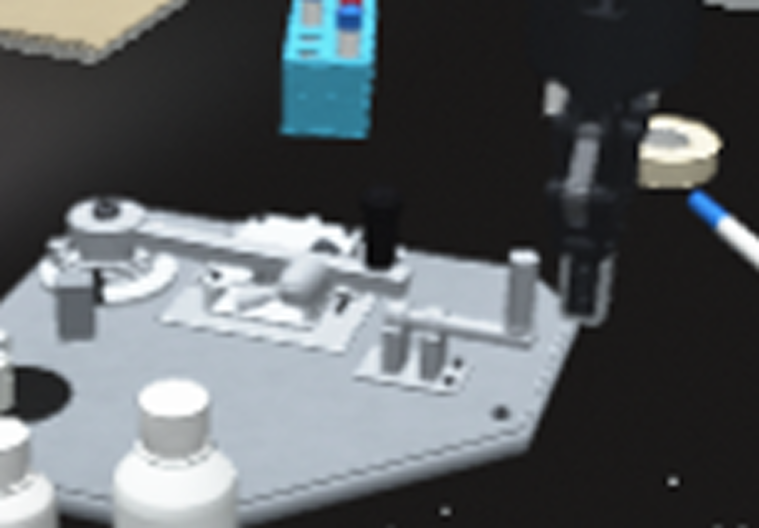

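View pics/b2_wrist.png

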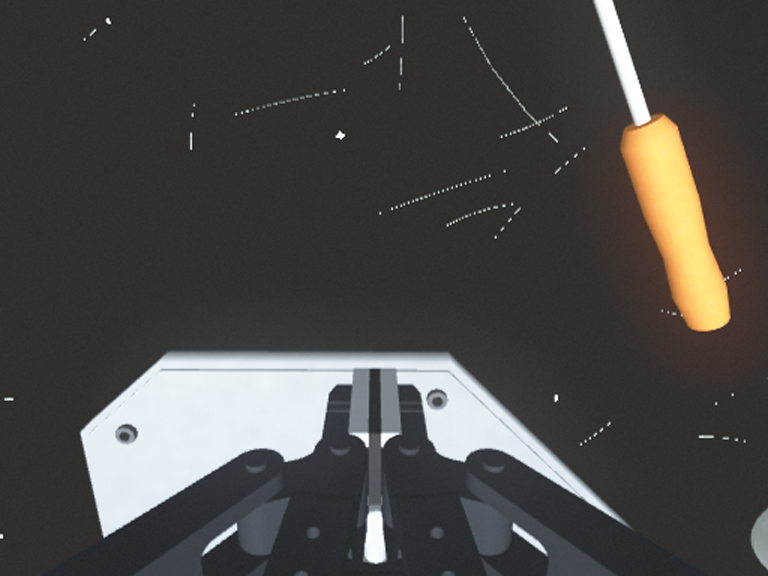

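apply_moves --steps '[{"wx": 0, "wy": 0, "wz": 0, "tx": 0.004, "ty": 0, "tz": 0, "fingers": -1}, {"wx": 0, "wy": 0, "wz": 0, "tx": 0.008, "ty": -0.001, "tz": 0, "fingers": -1}, {"wx": 0, "wy": 0, "wz": 0, "tx": 0.012, "ty": -0.001, "tz": 0, "fingers": -1}, {"wx": 0, "wy": 0, "wz": 0, "tx": 0.015, "ty": -0.0015, "tz": 0, "fingers": -1}, {"wx": 0, "wy": 0, "wz": 0, "tx": 0.018, "ty": -0.002, "tz": 0, "fingers": -1}, {"wx": 0, "wy": 0, "wz": 0, "tx": 0.018, "ty": -0.002, "tz": 0, "fingers": -1}]'

```text
t: 22.55
eef_pos: [447.9, 18.3, 66.2]
tcp_rot: [[-0.994, 0.111, 0.0], [0.111, 0.994, 0.0], [-0.0, 0.0, -1.0]]
ft_force: [-0.1, -0.3, -0.7]
gripper_width: 0.002
```

apply_moves --steps '[{"wx": 0, "wy": 0, "wz": 0, "tx": 0.003, "ty": -0.0003, "tz": 0, "fingers": -1}, {"wx": 0, "wy": 0, "wz": 0, "tx": 0.006, "ty": -0.0007, "tz": 0, "fingers": -1}, {"wx": 0, "wy": 0, "wz": 0, "tx": 0.009, "ty": -0.001, "tz": 0, "fingers": -1}, {"wx": 0, "wy": 0, "wz": 0, "tx": 0.012, "ty": -0.0014, "tz": 0, "fingers": -1}, {"wx": 0, "wy": 0, "wz": 0, "tx": 0.012, "ty": -0.0014, "tz": 0, "fingers": -1}]'

```text
t: 23.05
eef_pos: [460.2, 16.8, 66.2]
tcp_rot: [[-0.994, 0.111, 0.001], [0.111, 0.994, 0.0], [-0.001, 0.0, -1.0]]
ft_force: [0.1, -0.2, -0.1]
gripper_width: -0.0
```

```bash
python3 snap.py b3 side wrist; python3 - <<'E'
import cv2
a=cv2.imread('pics/b3_side.png')[180:340,330:560];cv2.imwrite('pics/b3s.png',cv2.resize(a,None,fx=3.3,fy=3.3,interpolation=cv2.INTER_CUBIC))
E
```

```text
23.05 [-0.09  0.42 -0.02  2.17  0.02  0.55  1.34] [460.22  16.82  66.25] -8.212221566340155e-05 [ 0.08 -0.24 -0.13] [0.05 0.12 0.03]
```

View pics/b3s.png

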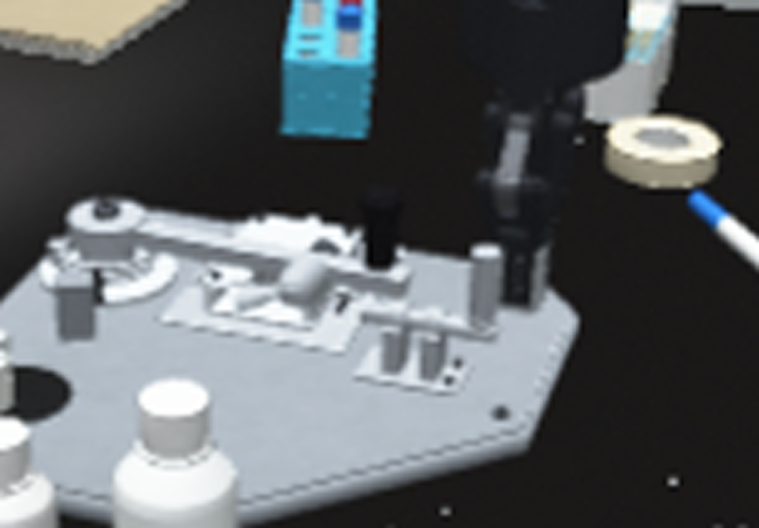

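apply_moves --steps '[{"wx": 0, "wy": 0, "wz": 0, "tx": 0.003, "ty": -0.0003, "tz": 0, "fingers": -1}, {"wx": 0, "wy": 0, "wz": 0, "tx": 0.006, "ty": -0.0007, "tz": 0, "fingers": -1}, {"wx": 0, "wy": 0, "wz": 0, "tx": 0.008, "ty": -0.0009, "tz": 0, "fingers": -1}, {"wx": 0, "wy": 0, "wz": 0, "tx": 0.008, "ty": -0.0009, "tz": 0, "fingers": -1}, {"wx": 0, "wy": 0, "wz": 0, "tx": 0.008, "ty": -0.0009, "tz": 0, "fingers": -1}]'

```text
t: 23.65
eef_pos: [468.0, 15.9, 66.4]
tcp_rot: [[-0.994, 0.111, 0.001], [0.111, 0.994, -0.0], [-0.001, 0.0, -1.0]]
ft_force: [0.2, -0.3, -0.2]
gripper_width: -0.0
```

apply_moves --steps '[{"wx": 0, "wy": 0, "wz": 0, "tx": 0.001, "ty": -0.0001, "tz": 0, "fingers": -1}, {"wx": 0, "wy": 0, "wz": 0, "tx": 0.002, "ty": -0.0002, "tz": 0, "fingers": -1}, {"wx": 0, "wy": 0, "wz": 0, "tx": 0.002, "ty": -0.0002, "tz": 0, "fingers": -1}]'

```text
t: 23.95
eef_pos: [469.5, 15.7, 66.3]
tcp_rot: [[-0.994, 0.111, -0.0], [0.111, 0.994, -0.0], [0.0, -0.0, -1.0]]
ft_force: [-0.9, -0.3, 0.5]
gripper_width: -0.0
```

apply_moves --steps '[{"wx": 0, "wy": 0, "wz": 0, "tx": 0.001, "ty": -0.0001, "tz": 0, "fingers": -1}, {"wx": 0, "wy": 0, "wz": 0, "tx": 0.002, "ty": -0.0002, "tz": 0, "fingers": -1}, {"wx": 0, "wy": 0, "wz": 0, "tx": 0.002, "ty": -0.0002, "tz": 0, "fingers": -1}]'

```text
t: 24.25
eef_pos: [471.0, 15.6, 66.2]
tcp_rot: [[-0.994, 0.111, -0.001], [0.111, 0.994, -0.0], [0.001, -0.0, -1.0]]
ft_force: [-4.0, 1.1, 2.2]
gripper_width: 0.002
```

apply_moves --steps '[{"wx": 0, "wy": 0, "wz": 0, "tx": 0.001, "ty": -0.0001, "tz": 0, "fingers": -1}, {"wx": 0, "wy": 0, "wz": 0, "tx": 0.001, "ty": -0.0001, "tz": 0, "fingers": -1}, {"wx": 0, "wy": 0, "wz": 0, "tx": 0.001, "ty": -0.0001, "tz": 0, "fingers": -1}]'

```text
t: 24.55
eef_pos: [471.1, 15.6, 66.1]
tcp_rot: [[-0.994, 0.111, -0.003], [0.111, 0.994, -0.0], [0.003, -0.0, -1.0]]
ft_force: [-6.5, 0.6, 5.8]
gripper_width: 0.002
```

```bash
python3 snap.py b4 side scene; python3 - <<'E'
import cv2
a=cv2.imread('pics/b4_side.png')[180:340,330:560];cv2.imwrite('pics/b4s.png',cv2.resize(a,None,fx=3.3,fy=3.3,interpolation=cv2.INTER_CUBIC))
E
```

```text
24.55 [-0.09  0.43 -0.02  2.14  0.01  0.57  1.34] [471.1   15.6   66.11] 0.0023922457803400962 [-6.55  0.58  5.81] [0.07 1.3  0.03]
```

View pics/b4s.png

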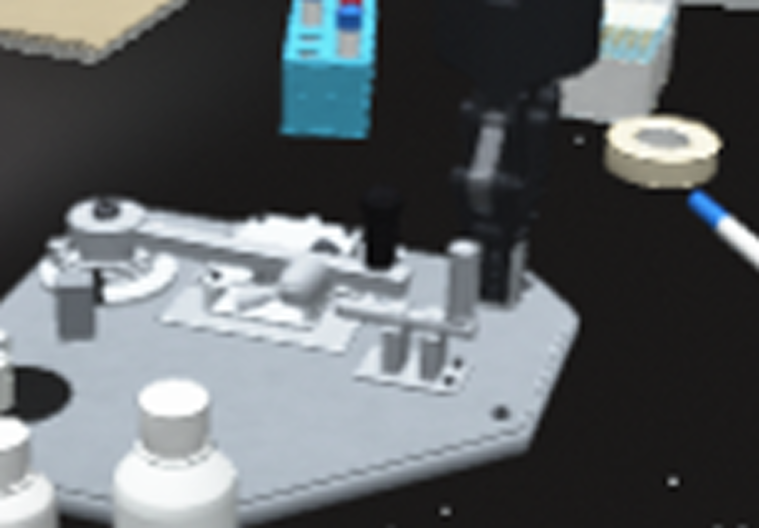

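apply_moves --steps '[{"wx": 0, "wy": 0, "wz": 0, "tx": 0.001, "ty": -0.0001, "tz": 0, "fingers": -1}, {"wx": 0, "wy": 0, "wz": 0, "tx": 0.001, "ty": -0.0001, "tz": 0, "fingers": -1}, {"wx": 0, "wy": 0, "wz": 0, "tx": 0.001, "ty": -0.0001, "tz": 0, "fingers": -1}]'

```text
t: 24.95
eef_pos: [471.1, 15.6, 66.0]
tcp_rot: [[-0.994, 0.111, -0.005], [0.111, 0.994, -0.0], [0.005, -0.001, -1.0]]
ft_force: [-7.8, 0.6, 7.2]
gripper_width: 0.001
```

apply_moves --steps '[{"wx": 0, "wy": 0, "wz": 0, "tx": -0.004, "ty": 0.0004, "tz": 0, "fingers": -1}, {"wx": 0, "wy": 0, "wz": 0, "tx": -0.012, "ty": 0.001, "tz": 0, "fingers": -1}, {"wx": 0, "wy": 0, "wz": 0, "tx": -0.025, "ty": 0.003, "tz": 0, "fingers": -1}, {"wx": 0, "wy": 0, "wz": 0, "tx": -0.04, "ty": 0.004, "tz": 0, "fingers": -1}, {"wx": 0, "wy": 0, "wz": 0, "tx": -0.04, "ty": 0.004, "tz": 0.03, "fingers": -1}, {"wx": 0, "wy": 0, "wz": 0, "tx": -0.04, "ty": 0.004, "tz": 0.07, "fingers": -1}, {"wx": 0, "wy": 0, "wz": 0, "tx": -0.04, "ty": 0.004, "tz": 0.11, "fingers": -1}, {"wx": 0, "wy": 0, "wz": 0, "tx": -0.04, "ty": 0.004, "tz": 0.15, "fingers": -1}]'

```text
t: 25.75
eef_pos: [432.7, 19.5, 217.8]
tcp_rot: [[-0.994, 0.111, 0.001], [0.111, 0.994, 0.0], [-0.001, 0.0, -1.0]]
ft_force: [1.1, -0.1, -0.9]
gripper_width: 0.002
```

```bash
python3 snap.py f1 side scene wrist; python3 - <<'E'
import cv2
from h import *
a=cv2.imread('pics/f1_side.png')[180:340,330:560];cv2.imwrite('pics/f1s.png',cv2.resize(a,None,fx=3.3,fy=3.3,interpolation=cv2.INTER_CUBIC))
a=cv2.imread('pics/f1_scene.png')[240:470,290:540];cv2.imwrite('pics/f1c.png',cv2.resize(a,None,fx=2.6,fy=2.6,interpolation=cv2.INTER_CUBIC))
E
```

```text
25.75 [-0.1   0.12 -0.03  2.12  0.    0.9   1.33] [432.65  19.5  217.77] 0.0016073809089313757 [ 1.14 -0.07 -0.92] [-0.04 -0.07  0.  ]
```

View pics/f1s.png

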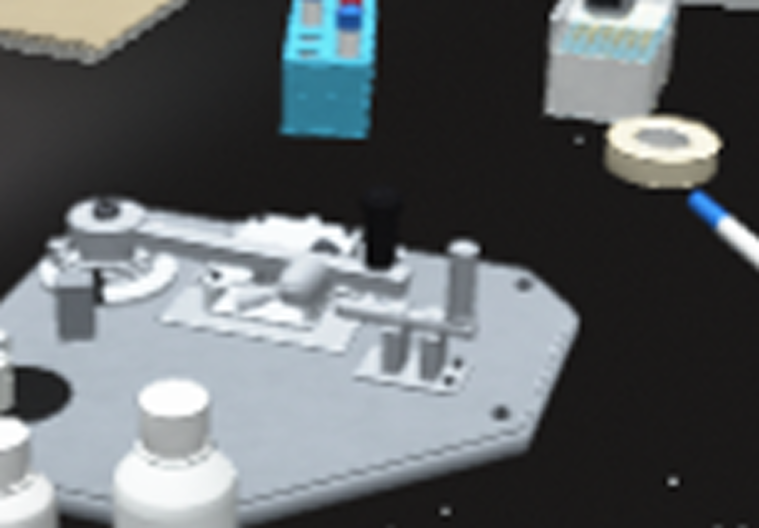

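View pics/f1c.png

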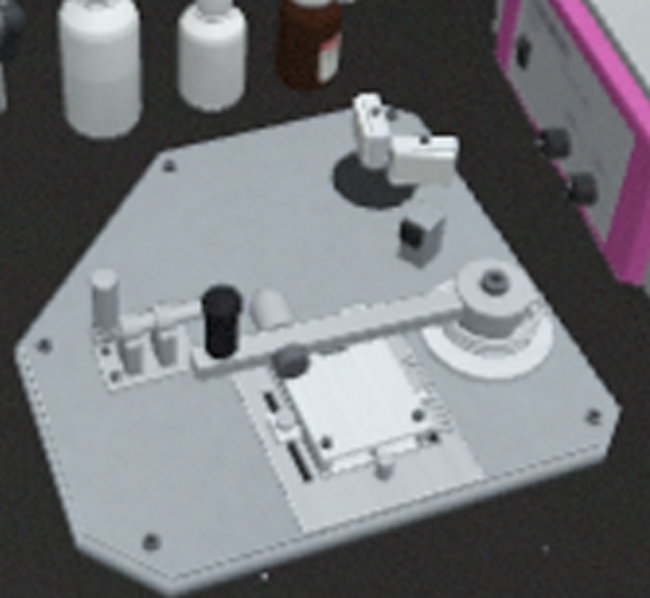

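```bash
python3 - <<'E'
from h import *
S=cam('scene');D=cam('side')
X,r=tri((S,((290+104/2.6)/1.5,(240+277/2.6)/1.5)),(D,((330+463/3.3)/1.5,(180+246/3.3)/1.5)))
print(X,r,(X[:2]-[459.4,17.9])@np.array([.993,-.115]))
E
```

```text
[488.3   12.57  93.24] [np.float64(0.9083717179136952), np.float64(0.9083717179138503)] 29.313368459208228
```

```bash
python3 -c "
from station import manip
print(manip.close_job())"
```

```text
the job is handed in; nothing more can be done
None
```

The tester is cocked and the safety bolt is home. I handed the job in at about 26 s of the 67 s allowed, with the robot clear of everything; no verdict was reported.

- **Cocking:** I gripped the black knob and drew the arm back on its arc in small steps, watching the force. The trigger blade showed the tooth pushed aside by the pin and then sprung back. I eased the arm forward until it stopped at about 1.035 rad by my measure. There the pull on the gripper fell from about 7.5 N to 0. I then opened the jaws; the arm stayed put and has hung on the catch since.
- **False start:** I first took a force drop at about 0.93 rad for the ride-over and eased forward too early. The arm was not hooked; I kept hold of it and drew on to 1.06 rad. The highest force there was about 12 N at the tooth. I felt no rise from the buffer.
- **Bolt:** I pushed its knob from behind with the shut fingers until it stopped. It stayed at the same place while the force rose from 4 to 8 N. The pictures give about 29.3 mm of travel against 30 mm nominal, which is within measuring error.
- **Last look:** after I backed off, the pictures show the arm cocked, the bolt's rod across in front of it, and the three sample bottles still standing, by eye where they were.

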